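# Clear the labelled samples off the bench mat

## Task

The samples have been labelled and are left mixed on the grey bench mat: put each kind where it belongs. Lay the two blue-capped tubes in the wire tube cradle, one in each notch, stand the two loose amber vials in the free cells of the white vial tray, one to a cell, and lay the marker in the notch of the small wire pen rest. Keep the vials upright, leave the vial that is already in the tray in its cell, and do not knock the reagent bottle.

Things in the scene. Friction and masses are not known exactly. Their poses are not given: they have to be found in the camera images.
- tube_a: 50 ml centrifuge tube, conical foot, blue screw cap, lying on the grey bench mat; 116 mm long, 50 g. Origin on its axis, 55 mm from the foot's tip, at the middle and balance point of the straight body (29 mm thick, from y = -39 to +39 mm); y axis along the tube to the cap (34 mm thick, y = +39 to +61 mm). Lying, the origin is 17 mm above the bench, the cap end 2 mm higher.
- tube_b: a second tube just like tube_a.
- vial_a: amber glass screw vial with black cap, standing on the 2 mm thick grey mat: round, 24 mm thick, 54 mm high (cap the upper 11 mm). Origin at the centre of its foot, z up. 20 g.
- vial_b: a second loose vial just like vial_a.
- vial_c: a third vial just like vial_a, but already standing in the +x end cell of the vial tray; it stays there, loose.
- marker: black marker pen lying on the mat, 138 mm long (along its y axis), 13 mm wide and high (clip to 16 mm); origin at the underside of its middle. 12 g.
- tube_cradle: fixed stand of 6 mm steel wire, the larger of two: 130 mm along x, origin under its centre at bench height. Two like rails at y = -28 and +28 mm, open between; each has 2 sloping notches at x = -30, +30 mm, teeth 45 mm high. A tube lies along y, either way round, its origin midway between the rails (within 8 mm, or cap or cone meets a rail) and then about 42 mm above the bench.
- vial_tray: fixed low white tray, 140 x 50 mm, three square cells in a row along its x axis: centres at x = -45, 0 and +45 mm, y = 0. Cells 40 x 40 mm inside, walls and floor 5 mm thick, walls 22 mm high. Cells -45 and 0 are free, +45 holds vial_c. Small tabs at both ends. Origin under its centre at bench height, z up.
- pen_rest: fixed stand of 6 mm steel wire, the smaller of two: 66 mm along x, origin under its centre at bench height. Two rails at y = -30 and +30 mm, each with one flat notch at x = 0, 28 mm wide at the bottom, floor 27 mm and teeth 43 mm above the bench. The marker lies along y across both rails, its middle midway between them, either way round.
- bottle: glass reagent bottle with blue cap and pink contents, 80 mm thick, 141 mm high, standing loose at the side; origin at the centre of its foot, z up. Leave it alone.
Mind the look-alikes: they are no part of the job. Leave any green look-alike of the vial_a alone.

How it is judged:
By the outcome, as a careful person would: the job done as asked, in the order asked, and still so for the second after the job is handed in, with the robot touching nothing.
It also fails if it takes over 131 s, if anything falls off the work surface, if the arm or the gripper's body presses on something with over 40 N, if the wrist force passes 120 N, or if a joint passes its speed limit or range.

## Robot

A 7-joint arm with a two-finger parallel gripper is mounted at the origin on a cart in front of the work surface, level with it; the furniture and walls round the work are solid. World frame = base frame: x ahead of the robot, y to its left, z up, the work surface at z = 0. Lengths are in m, angles in rad, forces in N, time in s.
With the tool pointing down it reaches from about 0.4 to 0.85 m from the base axis. Payload 10.4 kg.
Tool frame: the origin (TCP) lies midway between the tips of the shut fingers; the grasp point (between the pads) lies hold_point_z behind it (hold_point_z is the distance from the TCP to the grasp point, in m); z points along the fingers, y is the line along which they close (so a half turn about z gives the same grasp; the last joint's range is limited). The gripper opens to 87 mm and grips with 3 to 60 N. Pads are 19 mm wide; open, the fingers measure 117 mm over their backs; the gripper's body (75 mm by 190 mm) begins 51 mm behind the grasp point.
Start: joints at [1.127, 0.332, -0.065, 1.46, 0.022, 1.35, -0.088], TCP at [0.255, -0.57, 0.223] pointing down, gripper open.
Joint ranges: [-2.6, 2.6], [-0.5, 2.12], [-1.47, 1.34], [0.16, 2.42], [-1.27, 4.41], [0.06, 2.06], [-2.6, 2.6]. Speed limits (rad/s): [2.22, 2.22, 2.79, 2.79, 3.14, 3.14, 3.14].

## Interface

Orientations are given as a unit quaternion [x, y, z, w].
In Python, from bench import * gives the robot as it stands. The module is installed in compiled form; this text tells all that it offers.
- The arm moves only by the tool drive_tool, never from a script. Its argument "increments" is a list of rows, each a list of 6 numbers: the shift along the tool's x, y, z scaled (see below), then the turn, a rotation vector about the tool's x, y, z scaled (see below). In form: [[dx, dy, dz, rx, ry, rz], ...]. A call has exactly 5 rows; each row is the pose to reach, as a shift and turn from the pose commanded when the call began, along the tool's axes at that moment; what a row does not reach only later rows make up. The controller multiplies each number of a shift by 300 mm and each number of a turn by pi/4 rad. A row lasts 1/12 s, in which the tool goes at most 41.7 mm and 7.16 degrees, less where a joint would pass 70% of its speed; a pose out of reach is approached as far as the arm can. A call with a number of a shift or a turn outside -1 to 1 is refused whole. A call with a gripper value outside its range is refused whole. "claw" is the closure, from 0 (fully open) to 1 (shut), set as the call begins (left out, the last holds). The fingers move at their own pace and stop on an object; "force" is the grip in N (left out, the last holds). Time passes only in rows, so rows that repeat a pose let the fingers close, or fill a call up. It gives the time, the measured TCP pose, the force, the opening and the grip force at its end, in the units of the state.
- read_state(): the state, without advancing time (a new reading comes with each control period).
- camera(name): name is "scene" or "top" or "wrist"; returns the picture (480x640x3 uint8, blue, green, red); there is no depth.
- get_calibration(name): a dict with "K" (3x3 intrinsics, pixels), "position" and "rotation" of the camera in the world. Camera axes: x right, y down, z forward; pixel columns grow to the right and rows downward; lengths in m; the calibration is good to about 2 mm. A picture is of the moment at which its call begins: read the wrist's pose just before it. get_calibration takes no time and is no camera call; for the wrist camera it gives the pose at the moment of the call.
- close_job(): hands the job in; it is judged then, once.
The state is a dict: "time": time; "joint_positions": joint angles; "joint_vel": joint speeds; "joint_torque": joint torques, N m; "ee_pos": TCP position; "eef_rot": TCP orientation; "ft_force": force on the tool from outside, world axes, zero at the start; "torque": the same for the moment, N m; "width": finger opening in m; "grip_force": force on a finger pad.
Only numpy, scipy, OpenCV 4.12 (cv2) and the standard library are available. Lean on these libraries where they do the work, as an engineer would, in place of code of your own. Each camera call takes 0.05 s, during which the arm holds its last target. There are 200 camera calls.

## Working session

There is one attempt and no reset: what is moved stays moved. The work goes in short steps, Python scripts to look and compute and a tool call to move; the robot and the scene stay as the last step left them, time stands still between calls to the robot, and variables do not carry over. Pictures are saved under pics/ and viewed, at most 14 in all, crops included, and the job is handed in when it is done.

Besides the shell and the picture viewer there is one more tool, called after "Request:" by a JSON object that holds its "api" and its "payload", one argument or row to a line. drive_tool: Moves the arm, as the interface text tells. Its arguments: {"type":"object","properties":{"increments":{"type":"array","items":{"type":"array","items":{"type":"number"}}},"claw":{"type":"number"},"force":{"type":"number"}},"required":["increments"]}

```bash
mkdir -p pics
python3 - <<'E'
from bench import *
import cv2
print(read_state())
for n in ("scene","top"):
    cv2.imwrite(f"pics/{n}0.png",camera(n)); print(n,get_calibration(n))
E
```

```text
{'time': 0.0, 'joint_positions': array([ 1.1274028 ,  0.33287237, -0.06467708,  1.46096849,  0.02159221,
        1.34988642, -0.08850675]), 'joint_vel': array([-0.00108374,  0.00184506,  0.00026047,  0.00018339,  0.00038047,
       -0.00051623,  0.00027612]), 'joint_torque': array([-8.51770474e-04, -6.23252606e+01,  2.40610231e-02, -3.89899206e+01,
       -6.15008874e-02,  3.98011459e-02,  2.14385891e-04]), 'ee_pos': array([ 0.2551253 , -0.57012394,  0.22174059]), 'eef_rot': array([ 9.77948770e-01,  2.08843687e-01, -1.83065143e-04, -6.96132782e-04]), 'ft_force': array([-0.54231568, -0.53885727,  0.45423475]), 'torque': array([ 0.05492184,  0.000745  , -0.06095642]), 'grip_force': 0.0, 'width': 0.0870337063368989}
scene {'K': array([[508.0138959 ,   0.        , 324.34656945],
       [  0.        , 508.0138959 , 237.6600242 ],
       [  0.        ,   0.        ,   1.        ]]), 'position': array([-0.1616912 ,  0.50012704,  0.84045932]), 'rotation': array([-0.40376196,  0.82333679, -0.35796139,  0.17594444])}
top {'K': array([[533.01056114,   0.        , 320.19812554],
       [  0.        , 533.01056114, 245.79624602],
       [  0.        ,   0.        ,   1.        ]]), 'position': array([ 0.2919777 , -0.03593763,  1.42763965]), 'rotation': array([ 0.71444897, -0.69496877,  0.05428092, -0.06028818])}
```

View pics/top0.png

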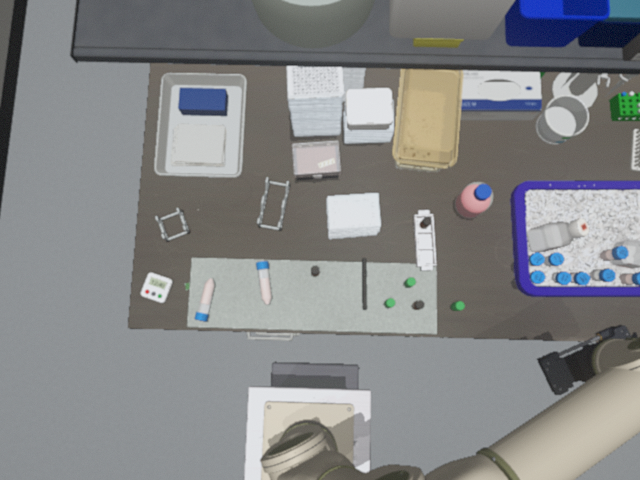

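View pics/scene0.png

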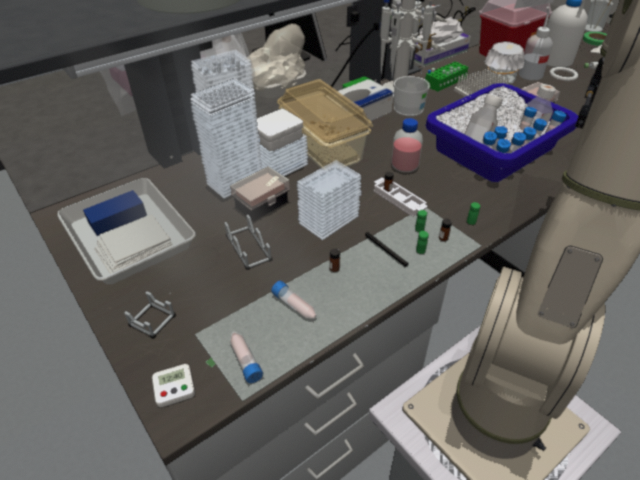

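```bash
python3 -c "
import bench
print([(n,getattr(bench,n)) for n in dir(bench) if not n.startswith('__')])"|head -c 1500; ls
```

```text
[('PlanningError', <class 'bench.PlanningError'>), ('camera', <function make.<locals>.drawn_camera at 0x7fd5189900e0>), ('close_job', <function connect.<locals>.done at 0x7fd5189037e0>), ('get_calibration', <function make.<locals>.<lambda> at 0x7fd518990680>), ('hold_point_z', 0.0187), ('read_state', <function make.<locals>.<lambda> at 0x7fd5189905e0>)]
pics
```

```bash
cat > h.py <<'E'
from bench import *
import numpy as np, cv2
from scipy.spatial.transform import Rotation as R
def px(cal,uv,z):
    d=R.from_quat(cal["rotation"]).as_matrix()@np.linalg.solve(cal["K"],[uv[0],uv[1],1.])
    p=np.array(cal["position"]); return (p+d*(z-p[2])/d[2]).round(4)
def proj(cal,P):
    c=R.from_quat(cal["rotation"]).inv().apply(np.array(P)-cal["position"])
    q=c@cal["K"].T; return (q[:,:2]/q[:,2:]).round(1)
def crop(img,x0,y0,x1,y1,s,fn):
    cv2.imwrite("pics/"+fn,cv2.resize(img[y0:y1,x0:x1],None,fx=s,fy=s,interpolation=cv2.INTER_CUBIC))
E
python3 - <<'E'
from h import *
i=cv2.imread("pics/top0.png")
crop(i,145,170,305,330,5,"a.png") if 0 else crop(i,145,205,305,325,5,"a.png")
crop(i,295,205,455,325,5,"b.png")
E
```

```text
(no output)
```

View pics/a.png

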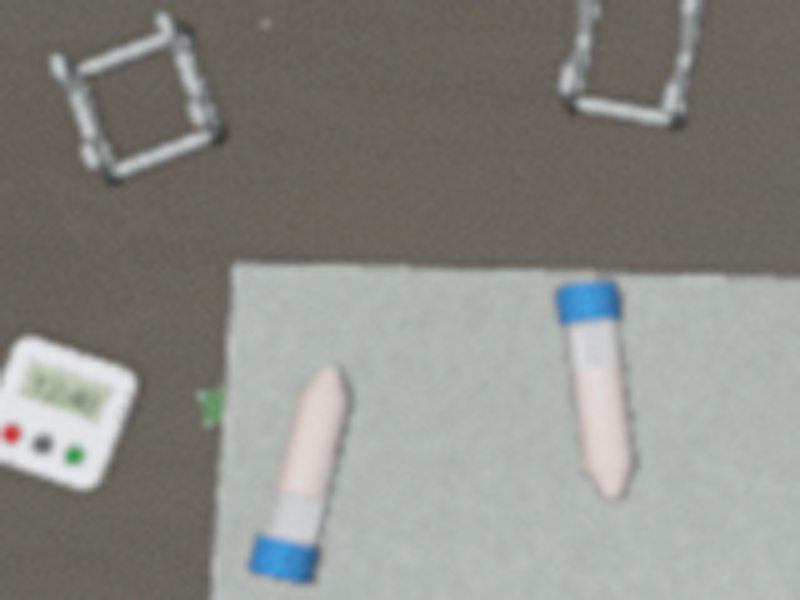

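View pics/b.png

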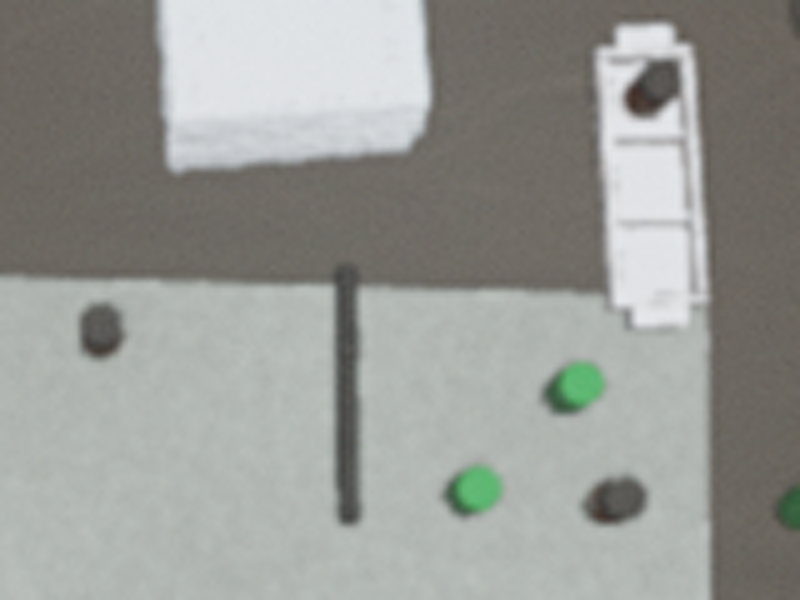

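Run:
```python
from h import *
i=cv2.imread("pics/top0.png");j=cv2.imread("pics/scene0.png")
a=cv2.resize(i[170:240,150:300],None,fx=5,fy=5,interpolation=2)[:, :]
crop(j,120,205,280,325,5,"d.png")
cv2.imwrite("pics/c.png",a)
```

```text
(no output)
```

View pics/c.png

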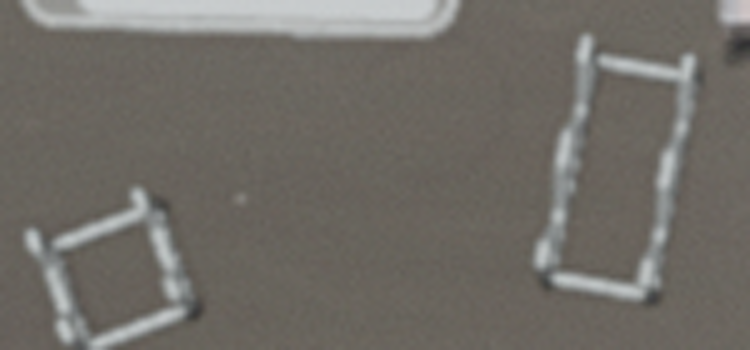

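View pics/d.png

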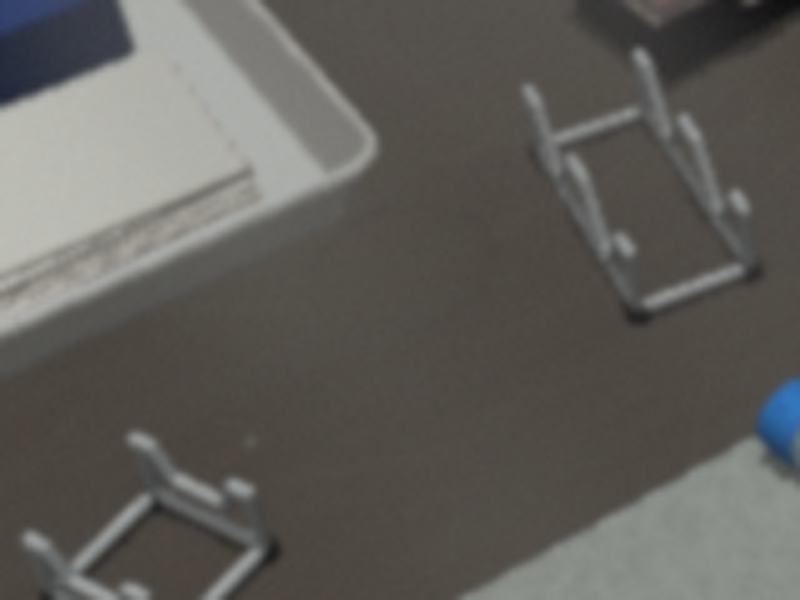

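```bash
cat > loc.py <<'E'
from h import *
from scipy.optimize import least_squares
T=get_calibration("top");S=get_calibration("scene")
f=lambda o,L:[(o[0]+u/5,o[1]+v/5) for u,v in L]
A=(145,205);B=(295,205);C=(150,170);D=(120,205)
def fit(model,obs,x0):
    # obs: list of (cal, idx, pts)
    def w(p): 
        c,s=np.cos(p[2]),np.sin(p[2]); M=model(p); return np.c_[p[0]+c*M[:,0]-s*M[:,1],p[1]+s*M[:,0]+c*M[:,1],M[:,2]]
    r=lambda p:np.concatenate([(proj(k,w(p)[i])-np.array(q)).ravel() for k,i,q in obs])
    s=least_squares(r,x0,diff_step=1e-3); print(s.x.round(4),"res",r(s.x).round(1)); return s.x
if __name__=="__main__":
    cm=lambda p:np.array([[a,y,.043] for y in(.028,-.028) for a in(p[3],0,-p[3])])
    print("cradle centre base",px(T,f(C,[(621,177)])[0],.004))
    fit(cm,[(S,[0,1,2,3,4,5],f(D,[(530,90),(575,160),(622,240),(643,52),(686,120),(738,197)])),(T,[0,3],f(C,[(586,40),(688,60)]))],[.45,.1,-.1,.06])
    pm=lambda p:np.array([[p[3],.03,.041],[p[3],-.03,.041],[-p[3],.03,.041],[-p[3],-.03,.041]])
    print("pen base",px(T,f(C,[(120,278)])[0],.004))
    fit(pm,[(S,[0,1,2,3],f(D,[(33,540),(138,438),(133,592),(240,488)])),(T,[0,1],f(C,[(33,236),(138,194)]))],[.4,.4,.3,.03])
    tm=lambda p:np.array([[.07,.025,.022],[.07,-.025,.022],[-.07,-.025,.022],[-.07,.025,.022]])
    fit(tm,[(T,[0,1,2,3],f(B,[(600,48),(690,45),(705,303),(612,308)]))],[.4,-.3,.1])
    for n,t,c in (("t1",(332,368),(283,578)),("t2",(613,497),(588,284))):
        t=px(T,f(A,[t])[0],.017);c=px(T,f(A,[c])[0],.022); d=(c-t)[:2];print(n,t,c,np.linalg.norm(d),np.arctan2(d[1],d[0]),t[:2]+d/np.linalg.norm(d)*.055, c[:2]-d/np.linalg.norm(d)*.061)
    for n,b,s in (("va",(102,322),(335,250)),("vb",(627,494),(446,219)),("g1",(578,384),(422,211)),("g2",(477,488),(422,232)),("vc",(661,78),(389,176))): print(n,px(T,f(B,[b])[0],.056),px(S,s,.056))
    a=px(T,f(B,[(346,267)])[0],.01);b=px(T,f(B,[(348,522)])[0],.01);d=a-b;print("pen",a,b,(a+b)/2,np.hypot(*d[:2]),np.arctan2(d[1],d[0]))
E
python3 loc.py
```

```text
cradle centre base [0.6335 0.1087 0.004 ]
[ 0.6395  0.1082 -0.0999  0.0515] res [ 0.9  1.3  1.1 -0.2  1.4 -2.9 -0.3  0.7  0.7 -0.8  0.4 -3.4 -1.6  2.
 -1.4  0.6]
pen base [0.5698 0.3798 0.004 ]
[0.5706 0.3833 0.3049 0.0281] res [-0.2 -1.6  2.1  0.  -1.3  0.9  0.6  2.1 -1.1 -1.6 -0.2  0.7]
[ 0.5453 -0.3012  0.1   ] res [-1.6  0.5 -1.1 -0.2  1.4 -0.4  1.2 -0.1]
t1 [0.4265 0.266  0.017 ] [0.3152 0.2839 0.022 ] 0.11273020890604257 2.9821315333388108 [0.37219779 0.27473324] [0.37542609 0.27421404]
t2 [0.3624 0.1136 0.017 ] [0.4745 0.1313 0.022 ] 0.11348876596386091 0.15660187698201533 [0.41672696 0.12217794] [0.41424646 0.12178628]
va [ 0.454  -0.0104  0.056 ] [ 0.4582 -0.0087  0.056 ]
vb [ 0.3729 -0.2816  0.056 ] [ 0.3796 -0.2807  0.056 ]
g1 [ 0.4286 -0.2565  0.056 ] [ 0.4349 -0.2572  0.056 ]
g2 [ 0.3738 -0.2049  0.056 ] [ 0.3822 -0.2031  0.056 ]
vc [ 0.5909 -0.2999  0.056 ] [ 0.5873 -0.2917  0.056 ]
pen [ 0.4927 -0.1396  0.01  ] [ 0.3567 -0.1426  0.01  ] [ 0.4247 -0.1411  0.01  ] 0.136033084211158 0.022055246693514927
```

```bash
sed -i 's/return (q\[:,:2\]\/q\[:,2:\]).round(1)/return q[:,:2]\/q[:,2:]/' h.py; python3 loc.py | head -5
```

```text
cradle centre base [0.6335 0.1087 0.004 ]
[ 0.638   0.1106 -0.1713  0.0577] res [ 0.6 -0.5  0.2  0.1 -0.1 -0.4 -0.  -0.1  0.5  0.4 -0.1  0.1 -0.6 -0.2
 -0.6 -0.2]
pen base [0.5698 0.3798 0.004 ]
[0.5719 0.3827 0.3963 0.0267] res [ 0.4 -0.5  0.8  0.   0.2 -0.3 -0.  -0.1 -1.3 -0.3 -1.   0.1]
```

```bash
cat > plan.py <<'E'
import sys,json
from h import *
# usage: plan.py x,y,z,yaw[,ncalls] ...   start from measured pose (or commanded file)
def pose(x,y,z,w):
    c,s=np.cos(w),np.sin(w); return np.array([x,y,z]),R.from_matrix([[c,s,0],[s,-c,0],[0,0,-1]])
def plan(wps,start=None):
    st=read_state(); p,r=(st["ee_pos"],R.from_quat(st["eef_rot"])) if start is None else pose(*start)
    m=r.as_matrix(); print("t",round(st["time"],2),"at",p.round(4),"yaw",round(float(np.arctan2(m[1,0],m[0,0])),3),"w",round(st["width"],4),"F",st["ft_force"].round(1),"grip",round(st["grip_force"],1),"j7",st["joint_positions"][6].round(2))
    for w in wps:
        P,Q=pose(*w[:4]); rv=(r.inv()*Q).as_rotvec()
        n=int(w[4]) if len(w)>4 else int(np.ceil(max(np.linalg.norm(P-p)/.2,np.linalg.norm(rv)/.6,.1)))
        p0,r0=p,r
        for k in range(n):
            pc=p0+(P-p0)*k/n; rc=r0*R.from_rotvec(rv*k/n)
            d=rc.inv().apply(P-p0)/n/.3; a=rv/n/(np.pi/4)   # rv constant in body axes
            print(w[:4],"end",[round(float(v),3) for v in np.r_[d,a]])
        p,r=P,Q
if __name__=="__main__":
    plan([[float(v) for v in a.split(",")] for a in sys.argv[1:]])
E
python3 plan.py .40,-.2,.22,.2 .4155,.10,.22,.157
python3 - <<'E'
from loc import *
print("bottle",px(T,(484,192),.14), "stackbase",px(S,(213,193),0),"box base",px(S,(325,235),0),px(S,(360,205),0),px(T,(380,195),.1),px(T,(380,236),0),"brown",px(T,(293,178),.0))
E
```

```text
t 0.1 at [ 0.2551 -0.5702  0.2218] yaw 0.421 w 0.0869 F [ 0.5  0.6 -0.4] grip 0.0 j7 -0.09
[0.4, -0.2, 0.22, 0.2] end [0.472, -0.465, 0.004, -0.001, 0.0, 0.141]
[0.4, -0.2, 0.22, 0.2] end [0.418, -0.514, 0.003, -0.001, 0.0, 0.141]
[0.4155, 0.1, 0.22, 0.157] end [0.125, -0.485, 0.0, 0.0, 0.0, 0.027]
[0.4155, 0.1, 0.22, 0.157] end [0.114, -0.487, 0.0, 0.0, 0.0, 0.027]
bottle [ 0.6489 -0.4249  0.14  ] stackbase [0.8734 0.0771 0.    ] box base [ 0.5583 -0.0584  0.    ] [ 0.5936 -0.2012 -0.    ] [ 0.645 -0.171  0.1  ] [ 0.5568 -0.1823  0.    ] brown [0.7138 0.0603 0.    ]
```

Request:
{"api": "drive_tool", "payload": {
  "increments": [
    [0.094, -0.093, 0, 0, 0, 0.028],
    [0.188, -0.186, 0, 0, 0, 0.056],
    [0.282, -0.279, 0, 0, 0, 0.084],
    [0.376, -0.372, 0, 0, 0, 0.112],
    [0.472, -0.465, 0.004, 0, 0, 0.141]
  ],
  "claw": 0.3,
  "force": 15
}}

```text
time: 0.52
ee_pos: [0.3277, -0.3835, 0.2212]
eef_rot: [0.988, 0.154, -0.0, 0.0]
ft_force: [0.5, -0.3, 1.0]
width: 0.0645
grip_force: 0.0
```

Request:
{"api": "drive_tool", "payload": {
  "increments": [
    [0.084, -0.103, 0, 0, 0, 0.028],
    [0.167, -0.206, 0, 0, 0, 0.056],
    [0.25, -0.309, 0, 0, 0, 0.084],
    [0.334, -0.411, 0, 0, 0, 0.112],
    [0.418, -0.514, 0.003, 0, 0, 0.141]
  ]
}}

```text
time: 0.93
ee_pos: [0.4001, -0.1984, 0.2205]
eef_rot: [0.995, 0.099, 0.0, 0.0]
ft_force: [1.7, -1.1, -0.3]
width: 0.061
grip_force: 0.0
```

Request:
{"api": "drive_tool", "payload": {
  "increments": [
    [0.025, -0.097, 0, 0, 0, 0.005],
    [0.05, -0.194, 0, 0, 0, 0.01],
    [0.075, -0.291, 0, 0, 0, 0.016],
    [0.1, -0.388, 0, 0, 0, 0.022],
    [0.125, -0.485, 0, 0, 0, 0.027]
  ]
}}

```text
time: 1.35
ee_pos: [0.4075, -0.0487, 0.2203]
eef_rot: [0.996, 0.089, -0.0, 0.0]
ft_force: [0.9, -0.5, 0.1]
width: 0.0607
grip_force: 0.0
```

Request:
{"api": "drive_tool", "payload": {
  "increments": [
    [0.023, -0.097, 0, 0, 0, 0.005],
    [0.046, -0.194, 0, 0, 0, 0.01],
    [0.07, -0.291, 0, 0, 0, 0.016],
    [0.09, -0.388, 0, 0, 0, 0.022],
    [0.114, -0.487, 0, 0, 0, 0.027]
  ]
}}

```text
time: 1.77
ee_pos: [0.4152, 0.101, 0.2203]
eef_rot: [0.997, 0.078, -0.0, 0.0]
ft_force: [-0.8, -0.6, 0.8]
width: 0.0611
grip_force: 0.0
```

```bash
python3 - <<'E'
from h import *
import json
s=read_state();c=get_calibration("wrist"); i=camera("wrist"); cv2.imwrite("pics/w1.png",i)
json.dump({k:np.array(v).tolist() for k,v in c.items()},open("w1.json","w"));print(s["time"],s["ee_pos"],c)
E
python3 plan.py
```

```text
1.7667 [0.41521042 0.10096207 0.22033516] {'K': array([[381.10711152,   0.        , 316.98209602],
       [  0.        , 381.10711152, 243.02973644],
       [  0.        ,   0.        ,   1.        ]]), 'position': array([0.49304089, 0.11260626, 0.38254125]), 'rotation': array([ 0.75235931, -0.64281503, -0.0938626 ,  0.10924342])}
t 1.82 at [0.4151 0.1071 0.2207] yaw 0.162 w 0.0608 F [-1.6  5.4 -0.4] grip 0.0 j7 -1.69
```

View pics/w1.png

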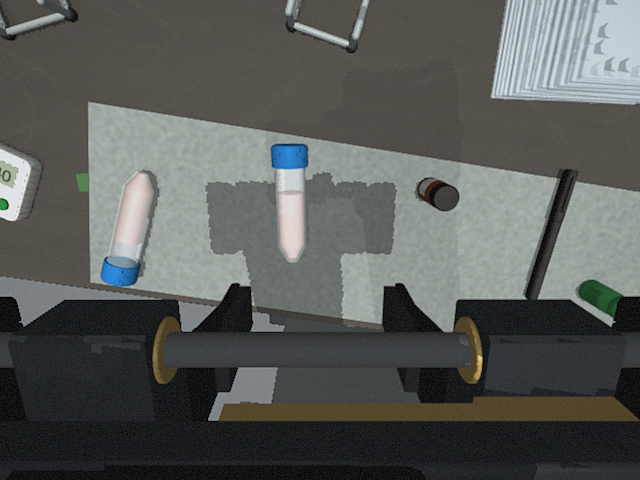

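```bash
python3 - <<'E'
from h import *
import json
c=json.load(open("w1.json"))
for n,t,k in (("t1",(141.5,171.5),(119.5,284)),("t2",(292,262),(289.5,144.5))):
    t=px(c,t,.017);k=px(c,k,.022);d=(k-t)[:2];l=np.linalg.norm(d);print(n,l,np.arctan2(d[1],d[0]),t[:2]+d*.055/l,k[:2]-d*.061/l)
a=px(c,(569,170),.009);b=px(c,(532,298),.009);d=(a-b)[:2];print("pen",np.hypot(*d),np.arctan2(d[1],d[0]),(a+b)/2)
print("va",px(c,(443,194),.056),"cradle near corners",px(c,(291,22),.005),px(c,(353,46),.005))
E
python3 plan.py .4155,.122,.1,.157 .4155,.122,.004,.157
```

```text
t1 0.11812963218430846 2.9971815374800093 [0.3750725  0.27921503] [0.37296504 0.27952151]
t2 0.11577650884354736 0.15435670787618225 [0.41614609 0.12635595] [0.41592525 0.12632159]
pen 0.1356911566757392 0.053086605744700734 [ 0.42635 -0.1372   0.009  ]
va [ 0.4575 -0.0026  0.056 ] cradle near corners [0.5793 0.1497 0.005 ] [0.569  0.0922 0.005 ]
t 1.82 at [0.4151 0.1071 0.2207] yaw 0.162 w 0.0608 F [-1.6  5.4 -0.4] grip 0.0 j7 -1.69
[0.4155, 0.122, 0.1, 0.157] end [0.009, -0.048, 0.402, -0.002, -0.002, 0.007]
[0.4155, 0.122, 0.004, 0.157] end [0.0, 0.0, 0.32, 0.0, 0.0, 0.0]
```

Request:
{"api": "drive_tool", "payload": {
  "increments": [
    [0.005, -0.02, 0.06, 0, 0, 0],
    [0.01, -0.04, 0.14, 0, 0, 0],
    [0.015, -0.06, 0.24, 0, 0, 0],
    [0.015, -0.075, 0.34, 0, 0, 0],
    [0.015, -0.082, 0.42, 0, 0, 0]
  ]
}}

```text
time: 2.23
ee_pos: [0.4154, 0.1249, 0.0925]
eef_rot: [0.997, 0.079, -0.001, 0.0]
ft_force: [0.4, -0.5, -0.6]
width: 0.0611
grip_force: 0.0
```

Request:
{"api": "drive_tool", "payload": {
  "increments": [
    [0, 0, 0.08, 0, 0, 0],
    [0, 0, 0.16, 0, 0, 0],
    [0, 0, 0.22, 0, 0, 0],
    [0, 0, 0.27, 0, 0, 0],
    [0, 0, 0.3, 0, 0, 0]
  ]
}}

```text
time: 2.65
ee_pos: [0.4152, 0.1242, 0.0027]
eef_rot: [0.997, 0.078, -0.001, 0.0]
ft_force: [0.9, 0.7, -0.0]
width: 0.0609
grip_force: 0.0
```

```bash
python3 plan.py
python3 - <<'E'
from h import *
cv2.imwrite("pics/s2.png",camera("top"))
i=camera("wrist"); 
cv2.imwrite("pics/w2.png",i); c=get_calibration("wrist")
import json;json.dump({k:np.array(v).tolist() for k,v in c.items()},open("w2.json","w"))
E
python3 plan.py
```

```text
t 2.65 at [0.4152 0.1242 0.0027] yaw 0.157 w 0.0609 F [ 0.9  0.7 -0. ] grip 0.0 j7 -2.02
t 2.75 at [0.4156 0.1245 0.0036] yaw 0.157 w 0.0607 F [-0.2  0.2  0.6] grip 0.0 j7 -2.02
```

View pics/w2.png

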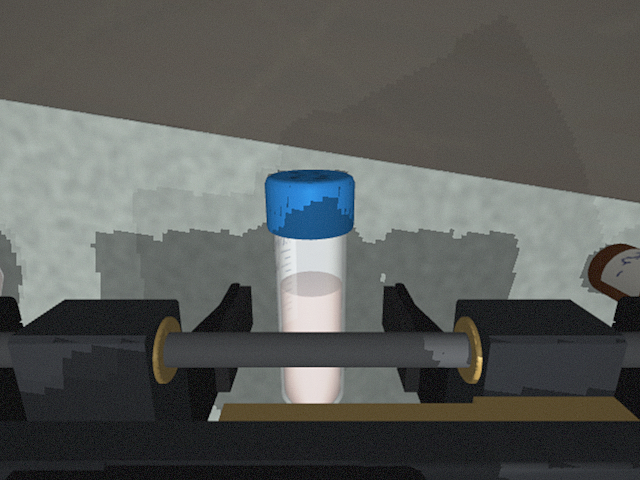

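Request:
{"api": "drive_tool", "payload": {
  "increments": [
    [0, 0, 0, 0, 0, 0],
    [0, 0, 0, 0, 0, 0],
    [0, 0, 0, 0, 0, 0],
    [0, 0, 0, 0, 0, 0],
    [0, 0, 0, 0, 0, 0]
  ],
  "claw": 1,
  "force": 15
}}

```text
time: 3.17
ee_pos: [0.4165, 0.1246, 0.0047]
eef_rot: [0.997, 0.078, 0.0, 0.0]
ft_force: [0.5, 1.1, 0.5]
width: 0.0353
grip_force: 0.0
```

Request:
{"api": "drive_tool", "payload": {
  "increments": [
    [0, 0, -0.02, 0, 0, 0],
    [0, 0, -0.08, 0, 0, 0],
    [0, 0, -0.18, 0, 0, 0],
    [0, 0, -0.3, 0, 0, 0],
    [0, 0, -0.4, 0, 0, 0]
  ]
}}

```text
time: 3.58
ee_pos: [0.416, 0.1253, 0.1267]
eef_rot: [0.997, 0.079, 0.0, -0.0]
ft_force: [1.5, -0.7, -0.2]
width: 0.0278
grip_force: 15.0
```

```bash
python3 plan.py .55,.11,.15,1.40,3 .665,.106,.12,1.40 .665,.106,.031,1.40
```

```text
t 3.58 at [0.416  0.1253 0.1267] yaw 0.158 w 0.0278 F [ 1.5 -0.7 -0.2] grip 15.0 j7 -1.83
[0.55, 0.11, 0.15, 1.4] end [0.144, 0.04, -0.026, -0.0, -0.0, -0.527]
[0.55, 0.11, 0.15, 1.4] end [0.116, 0.095, -0.026, -0.0, -0.0, -0.527]
[0.55, 0.11, 0.15, 1.4] end [0.068, 0.134, -0.026, -0.0, -0.0, -0.527]
[0.665, 0.106, 0.12, 1.4] end [0.052, 0.38, 0.1, 0.0, 0.0, 0.0]
[0.665, 0.106, 0.031, 1.4] end [0.0, 0.0, 0.297, 0.0, 0.0, 0.0]
```

Request:
{"api": "drive_tool", "payload": {
  "increments": [
    [0.02, 0, -0.005, 0, 0, -0.07],
    [0.05, 0.01, -0.01, 0, 0, -0.17],
    [0.08, 0.02, -0.015, 0, 0, -0.29],
    [0.112, 0.03, -0.02, 0, 0, -0.41],
    [0.144, 0.04, -0.026, 0, 0, -0.527]
  ]
}}

```text
time: 4.0
ee_pos: [0.4612, 0.1195, 0.1328]
eef_rot: [0.959, 0.284, 0.0, 0.0]
ft_force: [0.2, 0.2, -0.6]
width: 0.028
grip_force: 15.0
```

Request:
{"api": "drive_tool", "payload": {
  "increments": [
    [0.023, 0.019, -0.005, 0, 0, -0.105],
    [0.046, 0.038, -0.01, 0, 0, -0.21],
    [0.07, 0.057, -0.015, 0, 0, -0.316],
    [0.093, 0.076, -0.02, 0, 0, -0.42],
    [0.116, 0.095, -0.026, 0, 0, -0.527]
  ]
}}

```text
time: 4.42
ee_pos: [0.5058, 0.1143, 0.1405]
eef_rot: [0.88, 0.475, -0.0, 0.0]
ft_force: [-0.8, -0.3, 0.1]
width: 0.0279
grip_force: 15.0
```

Request:
{"api": "drive_tool", "payload": {
  "increments": [
    [0.015, 0.03, -0.005, 0, 0, -0.13],
    [0.03, 0.06, -0.01, 0, 0, -0.26],
    [0.05, 0.09, -0.015, 0, 0, -0.38],
    [0.062, 0.12, -0.02, 0, 0, -0.48],
    [0.068, 0.134, -0.026, 0, 0, -0.527]
  ]
}}

```text
time: 4.83
ee_pos: [0.5511, 0.1087, 0.1482]
eef_rot: [0.764, 0.645, 0.0, -0.0]
ft_force: [0.0, 0.3, -0.9]
width: 0.0282
grip_force: 15.0
```

```bash
cat > snap.py <<'E'
import sys,json
from h import *
c=get_calibration("wrist"); cv2.imwrite(f"pics/{sys.argv[1]}.png",camera("wrist"))
json.dump({k:np.array(v).tolist() for k,v in c.items()},open(sys.argv[1]+".json","w"))
E
python3 plan.py; python3 snap.py w3; python3 plan.py
```

```text
t 4.83 at [0.5511 0.1087 0.1482] yaw 1.403 w 0.0282 F [ 0.   0.3 -0.9] grip 15.0 j7 -0.68
t 4.88 at [0.5516 0.1086 0.1485] yaw 1.403 w 0.028 F [ 0.6 -0.7 -0.4] grip 15.0 j7 -0.68
```

View pics/w3.png

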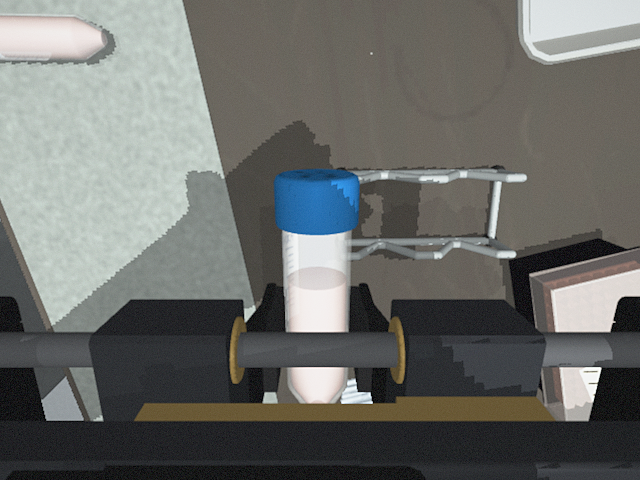

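Run:
```python
from h import *
import json
c=json.load(open("w3.json"))
a=px(c,(523,177),.043);b=px(c,(512,254),.043);e=px(c,(497,168),.004);f=px(c,(490,241),.004)
print(a,b,e,f,np.linalg.norm(a-b),np.linalg.norm(e-f))
for q in ((.638,.1106,-.171),(.638,.114,-.171)):
  r=R.from_euler("z",q[2]);P=[r.apply([s*.0577,y,.043])+[q[0],q[1],0] for y in(.028,-.028) for s in (1,0)];print(proj(c,P).round())
```

```text
[0.7006 0.1306 0.043 ] [0.6917 0.075  0.043 ] [0.7003 0.1332 0.004 ] [0.6924 0.0735 0.004 ] 0.05630781473294803 0.06022042842756935Traceback (most recent call last):
  File "<stdin>", line 7, in <module>
  File "h.py", line 9, in proj
    q=c@cal["K"].T; return q[:,:2]/q[:,2:]
        ^^^^^^^^^^
AttributeError: 'list' object has no attribute 'T'
```

```bash
python3 plan.py .6665,.107,.11,1.405 .6665,.107,.031,1.405
```

```text
t 4.88 at [0.5516 0.1086 0.1485] yaw 1.403 w 0.028 F [ 0.6 -0.7 -0.4] grip 15.0 j7 -0.68
[0.6665, 0.107, 0.11, 1.405] end [0.059, 0.379, 0.128, 0.001, -0.001, -0.003]
[0.6665, 0.107, 0.031, 1.405] end [0.0, 0.0, 0.263, 0.0, 0.0, 0.0]
```

Request:
{"api": "drive_tool", "payload": {
  "increments": [
    [0.01, 0.05, 0.01, 0, 0, 0],
    [0.025, 0.14, 0.04, 0, 0, 0],
    [0.04, 0.24, 0.08, 0, 0, 0],
    [0.052, 0.33, 0.11, 0, 0, 0],
    [0.059, 0.382, 0.13, 0, 0, 0]
  ]
}}

```text
time: 5.3
ee_pos: [0.6678, 0.1061, 0.1076]
eef_rot: [0.766, 0.643, -0.0, -0.0]
ft_force: [0.0, -1.2, 0.3]
width: 0.0279
grip_force: 15.0
```

Request:
{"api": "drive_tool", "payload": {
  "increments": [
    [0, 0, 0.02, 0, 0, 0],
    [0, 0, 0.07, 0, 0, 0],
    [0, 0, 0.13, 0, 0, 0],
    [0, 0, 0.18, 0, 0, 0],
    [0, 0, 0.2, 0, 0, 0]
  ]
}}

```text
time: 5.72
ee_pos: [0.6642, 0.1066, 0.0462]
eef_rot: [0.765, 0.644, -0.002, -0.001]
ft_force: [-0.1, 0.5, -0.3]
width: 0.0281
grip_force: 15.0
```

```bash
python3 plan.py .6665,.107,.031,1.405; python3 snap.py w4
```

```text
t 5.72 at [0.6642 0.1066 0.0462] yaw 1.399 w 0.0281 F [-0.1  0.5 -0.3] grip 15.0 j7 -0.72
[0.6665, 0.107, 0.031, 1.405] end [0.003, 0.007, 0.05, -0.004, 0.002, -0.008]
```

View pics/w4.png

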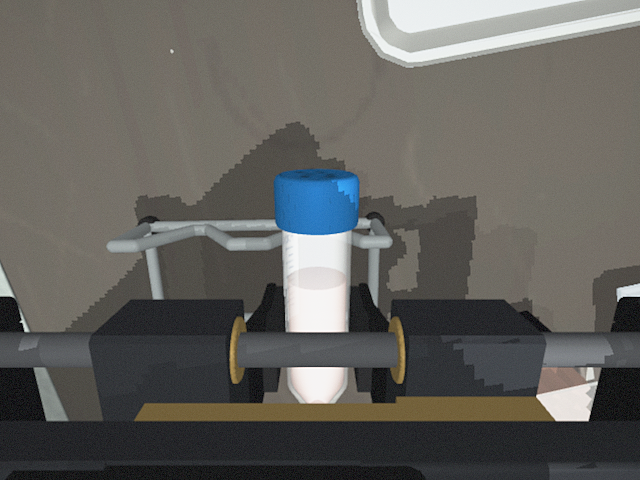

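Request:
{"api": "drive_tool", "payload": {
  "increments": [
    [0, 0, 0.015, 0, 0, 0],
    [0, 0, 0.03, 0, 0, 0],
    [0, 0, 0.045, 0, 0, 0],
    [0, 0, 0.05, 0, 0, 0],
    [0, 0, 0.05, 0, 0, 0]
  ]
}}

```text
time: 6.18
ee_pos: [0.6656, 0.1074, 0.0339]
eef_rot: [0.765, 0.644, -0.0, -0.0]
ft_force: [-3.8, -0.1, 0.4]
width: 0.0279
grip_force: 15.0
```

Request:
{"api": "drive_tool", "payload": {
  "increments": [
    [0, 0, 0, 0, 0, 0],
    [0, 0, 0, 0, 0, 0],
    [0, 0, 0, 0, 0, 0],
    [0, 0, 0, 0, 0, 0],
    [0, 0, 0, 0, 0, 0]
  ],
  "claw": 0.47
}}

```text
time: 6.6
ee_pos: [0.6665, 0.1068, 0.034]
eef_rot: [0.765, 0.644, 0.0, 0.0]
ft_force: [0.3, -0.1, 0.3]
width: 0.0449
grip_force: 0.0
```

Request:
{"api": "drive_tool", "payload": {
  "increments": [
    [0, 0, -0.03, 0, 0, 0],
    [0, 0, -0.1, 0, 0, 0],
    [0, 0, -0.2, 0, 0, 0],
    [0, 0, -0.3, 0, 0, 0],
    [0, 0, -0.36, 0, 0, 0]
  ]
}}

```text
time: 7.02
ee_pos: [0.6672, 0.1076, 0.1461]
eef_rot: [0.765, 0.644, 0.002, 0.001]
ft_force: [0.3, 0.5, -0.5]
width: 0.0459
grip_force: 0.0
```

```bash
python3 plan.py .50,.22,.13,2.2 .374,.2785,.1,2.99 .374,.2785,.004,2.99; python3 -c "
from h import *
i=camera('top');j=camera('scene')
cv2.imwrite('pics/t5.png',np.hstack([cv2.resize(i[170:240,230:320],None,fx=4,fy=4),cv2.resize(j[190:260,200:290],None,fx=4,fy=4)]))"
```

```text
t 7.02 at [0.6672 0.1076 0.1461] yaw 1.399 w 0.0459 F [ 0.3  0.5 -0.5] grip 0.0 j7 -0.68
[0.5, 0.22, 0.13, 2.2] end [0.137, -0.307, 0.026, 0.002, -0.0, -0.51]
[0.5, 0.22, 0.13, 2.2] end [0.246, -0.229, 0.026, 0.002, -0.0, -0.51]
[0.374, 0.2785, 0.1, 2.99] end [0.202, -0.112, 0.05, 0.0, 0.0, -0.503]
[0.374, 0.2785, 0.1, 2.99] end [0.23, -0.026, 0.05, 0.0, 0.0, -0.503]
[0.374, 0.2785, 0.004, 2.99] end [0.0, 0.0, 0.32, 0.0, 0.0, 0.0]
```

View pics/t5.png

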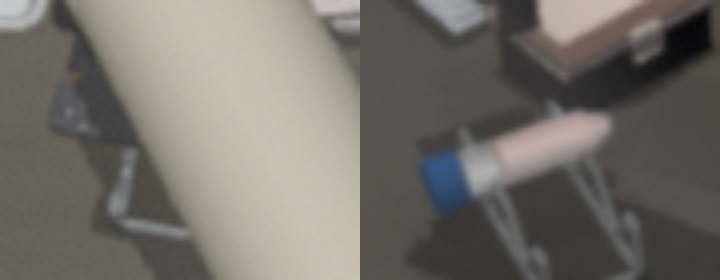

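Request:
{"api": "drive_tool", "payload": {
  "increments": [
    [0.027, -0.06, 0.005, 0, 0, -0.1],
    [0.055, -0.12, 0.01, 0, 0, -0.2],
    [0.082, -0.184, 0.015, 0, 0, -0.306],
    [0.11, -0.246, 0.02, 0, 0, -0.408],
    [0.137, -0.307, 0.026, 0, 0, -0.51]
  ],
  "claw": 0.3
}}

```text
time: 7.53
ee_pos: [0.5814, 0.1636, 0.1338]
eef_rot: [0.62, 0.784, -0.0, 0.0]
ft_force: [-0.1, -0.3, 0.1]
width: 0.0607
grip_force: 0.0
```

Request:
{"api": "drive_tool", "payload": {
  "increments": [
    [0.05, -0.046, 0.005, 0, 0, -0.1],
    [0.1, -0.092, 0.01, 0, 0, -0.2],
    [0.148, -0.138, 0.015, 0, 0, -0.306],
    [0.197, -0.184, 0.02, 0, 0, -0.408],
    [0.246, -0.229, 0.026, 0, 0, -0.51]
  ]
}}

```text
time: 7.95
ee_pos: [0.4979, 0.2198, 0.126]
eef_rot: [0.452, 0.892, -0.0, 0.0]
ft_force: [0.6, 0.4, 0.2]
width: 0.0612
grip_force: 0.0
```

Request:
{"api": "drive_tool", "payload": {
  "increments": [
    [0.04, -0.022, 0.01, 0, 0, -0.1],
    [0.08, -0.044, 0.02, 0, 0, -0.2],
    [0.12, -0.066, 0.03, 0, 0, -0.302],
    [0.16, -0.088, 0.04, 0, 0, -0.402],
    [0.202, -0.112, 0.05, 0, 0, -0.503]
  ]
}}

```text
time: 8.37
ee_pos: [0.4354, 0.2488, 0.111]
eef_rot: [0.268, 0.963, -0.0, 0.0]
ft_force: [0.2, -1.1, 0.1]
width: 0.0611
grip_force: 0.0
```

Request:
{"api": "drive_tool", "payload": {
  "increments": [
    [0.05, -0.006, 0.01, 0, 0, -0.12],
    [0.11, -0.012, 0.02, 0, 0, -0.24],
    [0.16, -0.018, 0.03, 0, 0, -0.35],
    [0.21, -0.024, 0.04, 0, 0, -0.45],
    [0.23, -0.026, 0.05, 0, 0, -0.503]
  ]
}}

```text
time: 8.78
ee_pos: [0.3711, 0.2786, 0.0959]
eef_rot: [0.073, 0.997, -0.0, -0.0]
ft_force: [0.6, -0.7, 0.4]
width: 0.0608
grip_force: 0.0
```

Request:
{"api": "drive_tool", "payload": {
  "increments": [
    [0, 0, 0.02, 0, 0, 0],
    [0, 0, 0.06, 0, 0, 0],
    [0, 0, 0.11, 0, 0, 0],
    [0, 0, 0.14, 0, 0, 0],
    [0, 0, 0.15, 0, 0, 0]
  ]
}}

```text
time: 9.2
ee_pos: [0.3727, 0.2771, 0.0493]
eef_rot: [0.077, 0.997, -0.001, -0.001]
ft_force: [-0.8, 1.0, 0.3]
width: 0.0606
grip_force: 0.0
```

```bash
python3 plan.py; python3 snap.py w6; python3 plan.py .374,.2785,.004,2.99
```

```text
t 9.2 at [0.3727 0.2771 0.0493] yaw 2.988 w 0.0606 F [-0.8  1.   0.3] grip 0.0 j7 0.26
t 9.25 at [0.3727 0.2774 0.0497] yaw 2.989 w 0.0611 F [-0.5 -0.2  0.3] grip 0.0 j7 0.26
[0.374, 0.2785, 0.004, 2.99] end [-0.004, 0.005, 0.152, -0.001, -0.002, -0.002]
```

View pics/w6.png

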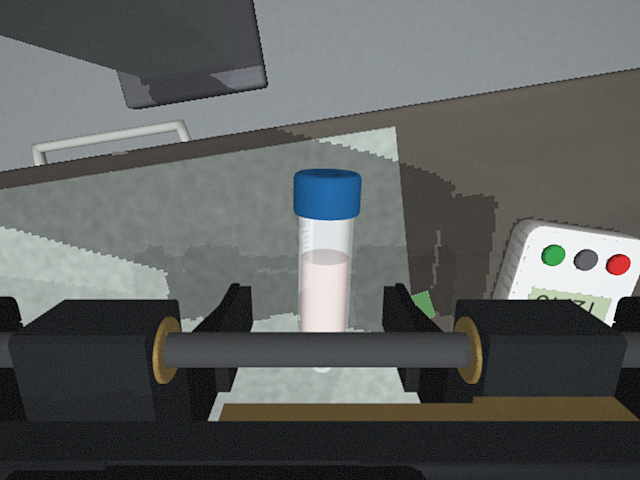

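Request:
{"api": "drive_tool", "payload": {
  "increments": [
    [-0.004, 0.005, 0.03, 0, 0, 0],
    [-0.004, 0.005, 0.08, 0, 0, 0],
    [-0.004, 0.005, 0.12, 0, 0, 0],
    [-0.004, 0.005, 0.145, 0, 0, 0],
    [-0.004, 0.005, 0.152, 0, 0, 0]
  ]
}}

```text
time: 9.67
ee_pos: [0.374, 0.279, 0.0044]
eef_rot: [0.076, 0.997, -0.0, -0.001]
ft_force: [0.1, 0.3, -0.0]
width: 0.0612
grip_force: 0.0
```

Request:
{"api": "drive_tool", "payload": {
  "increments": [
    [0, 0, 0, 0, 0, 0],
    [0, 0, 0, 0, 0, 0],
    [0, 0, 0, 0, 0, 0],
    [0, 0, 0, 0, 0, 0],
    [0, 0, 0, 0, 0, 0]
  ],
  "claw": 1
}}

```text
time: 10.08
ee_pos: [0.3748, 0.2794, 0.006]
eef_rot: [0.076, 0.997, 0.0, 0.0]
ft_force: [-0.6, -0.1, -0.6]
width: 0.0352
grip_force: 0.0
```

Request:
{"api": "drive_tool", "payload": {
  "increments": [
    [0, 0, 0, 0, 0, 0],
    [0, 0, -0.04, 0, 0, 0],
    [0, 0, -0.14, 0, 0, 0],
    [0, 0, -0.28, 0, 0, 0],
    [0, 0, -0.4, 0, 0, 0]
  ]
}}

```text
time: 10.5
ee_pos: [0.3735, 0.2797, 0.1278]
eef_rot: [0.075, 0.997, -0.0, -0.001]
ft_force: [1.5, -0.7, 0.7]
width: 0.0286
grip_force: 15.0
```

```bash
python3 plan.py .6075,.117,.11,1.405,3 .6075,.117,.05,1.405 .6075,.117,.032,1.405
```

```text
t 10.5 at [0.3735 0.2797 0.1278] yaw 2.992 w 0.0286 F [ 1.5 -0.7  0.7] grip 15.0 j7 0.37
[0.6075, 0.117, 0.11, 1.405] end [-0.284, -0.14, 0.019, -0.001, -0.0, 0.673]
[0.6075, 0.117, 0.11, 1.405] end [-0.316, 0.023, 0.019, -0.001, -0.0, 0.673]
[0.6075, 0.117, 0.11, 1.405] end [-0.261, 0.179, 0.02, -0.001, -0.0, 0.673]
[0.6075, 0.117, 0.05, 1.405] end [0.0, 0.0, 0.2, 0.0, 0.0, 0.0]
[0.6075, 0.117, 0.032, 1.405] end [0.0, 0.0, 0.06, 0.0, 0.0, 0.0]
```

Request:
{"api": "drive_tool", "payload": {
  "increments": [
    [-0.057, -0.028, 0.004, 0, 0, 0.135],
    [-0.114, -0.056, 0.008, 0, 0, 0.27],
    [-0.17, -0.084, 0.012, 0, 0, 0.404],
    [-0.227, -0.112, 0.015, 0, 0, 0.538],
    [-0.284, -0.14, 0.019, 0, 0, 0.673]
  ]
}}

```text
time: 10.92
ee_pos: [0.453, 0.2244, 0.1209]
eef_rot: [0.336, 0.942, 0.0, 0.0]
ft_force: [-1.1, 0.6, -0.2]
width: 0.0282
grip_force: 14.9
```

Request:
{"api": "drive_tool", "payload": {
  "increments": [
    [-0.063, 0.005, 0.004, 0, 0, 0.135],
    [-0.126, 0.01, 0.008, 0, 0, 0.27],
    [-0.19, 0.014, 0.012, 0, 0, 0.404],
    [-0.253, 0.018, 0.015, 0, 0, 0.538],
    [-0.316, 0.023, 0.019, 0, 0, 0.673]
  ]
}}

```text
time: 11.33
ee_pos: [0.531, 0.1702, 0.1151]
eef_rot: [0.57, 0.821, 0.0, 0.0]
ft_force: [0.0, -0.1, 0.5]
width: 0.0282
grip_force: 14.9
```

Request:
{"api": "drive_tool", "payload": {
  "increments": [
    [-0.052, 0.036, 0.004, 0, 0, 0.135],
    [-0.104, 0.072, 0.008, 0, 0, 0.27],
    [-0.157, 0.107, 0.012, 0, 0, 0.404],
    [-0.209, 0.143, 0.015, 0, 0, 0.538],
    [-0.261, 0.179, 0.019, 0, 0, 0.673]
  ]
}}

```text
time: 11.75
ee_pos: [0.609, 0.1161, 0.1095]
eef_rot: [0.765, 0.644, 0.0, -0.0]
ft_force: [0.4, 0.8, -0.6]
width: 0.0281
grip_force: 14.9
```

Request:
{"api": "drive_tool", "payload": {
  "increments": [
    [0, 0, 0, 0, 0, 0],
    [0, 0, 0.05, 0, 0, 0],
    [0, 0, 0.11, 0, 0, 0],
    [0, 0, 0.17, 0, 0, 0],
    [0, 0, 0.2, 0, 0, 0]
  ]
}}

```text
time: 12.17
ee_pos: [0.6065, 0.1169, 0.0463]
eef_rot: [0.763, 0.647, -0.001, -0.001]
ft_force: [-0.2, 0.1, -1.0]
width: 0.0287
grip_force: 15.0
```

```bash
python3 snap.py w7; python3 plan.py .6075,.117,.033,1.405
```

```text
t 12.22 at [0.606  0.1166 0.0453] yaw 1.406 w 0.0285 F [-1.2 -0.4 -2.1] grip 15.0 j7 -0.75
[0.6075, 0.117, 0.033, 1.405] end [0.002, 0.005, 0.041, -0.005, 0.001, 0.002]
```

View pics/w7.png

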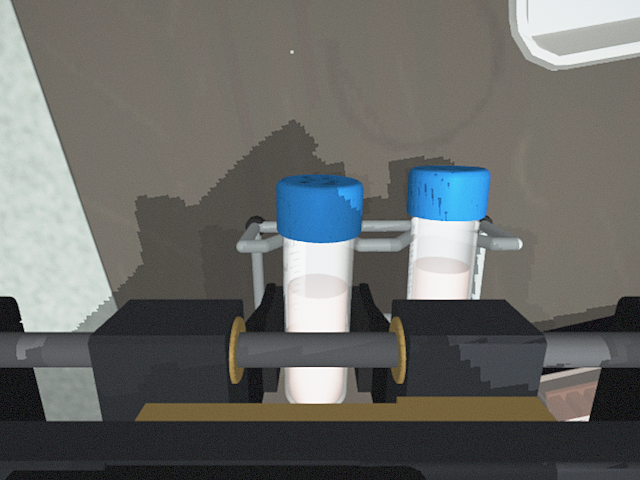

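Request:
{"api": "drive_tool", "payload": {
  "increments": [
    [0.006, 0, 0.01, 0, 0, 0],
    [0.012, 0.003, 0.02, 0, 0, 0],
    [0.012, 0.003, 0.03, 0, 0, 0],
    [0.012, 0.003, 0.04, 0, 0, 0],
    [0.012, 0.003, 0.042, 0, 0, 0]
  ]
}}

```text
time: 12.63
ee_pos: [0.6099, 0.1199, 0.0359]
eef_rot: [0.763, 0.646, 0.0, 0.0]
ft_force: [-0.4, 0.2, -0.9]
width: 0.0282
grip_force: 15.0
```

Request:
{"api": "drive_tool", "payload": {
  "increments": [
    [0, 0, 0, 0, 0, 0],
    [0, 0, 0, 0, 0, 0],
    [0, 0, 0, 0, 0, 0],
    [0, 0, 0, 0, 0, 0],
    [0, 0, 0, 0, 0, 0]
  ],
  "claw": 0.48
}}

```text
time: 13.05
ee_pos: [0.61, 0.1198, 0.0362]
eef_rot: [0.764, 0.646, 0.0, 0.0]
ft_force: [0.4, -0.3, 0.2]
width: 0.0447
grip_force: 0.0
```

Request:
{"api": "drive_tool", "payload": {
  "increments": [
    [0, 0, -0.03, 0, 0, 0],
    [0, 0, -0.1, 0, 0, 0],
    [0, 0, -0.2, 0, 0, 0],
    [0, 0, -0.3, 0, 0, 0],
    [0, 0, -0.36, 0, 0, 0]
  ]
}}

```text
time: 13.47
ee_pos: [0.6107, 0.1206, 0.148]
eef_rot: [0.763, 0.646, 0.002, 0.001]
ft_force: [0.2, -0.2, 0.6]
width: 0.0452
grip_force: 0.0
```

```bash
python3 snap.py w8; python3 -c "
from h import *
j=camera('scene');w=cv2.imread('pics/w8.png')
cv2.imwrite('pics/t8.png',np.hstack([cv2.resize(j[190:260,200:290],None,fx=5,fy=5),cv2.resize(w,None,fx=.5,fy=.5)[:].copy() if 0 else cv2.resize(w[100:450],(450,350))[:,:350]]))"
python3 plan.py .52,.05,.13,1.5 .457,-.006,.12,1.5 .457,-.006,.025,1.5
```

```text
t 13.57 at [0.6117 0.1207 0.1485] yaw 1.404 w 0.0451 F [-0.5  0.2  0.1] grip 0.0 j7 -0.7
[0.52, 0.05, 0.13, 1.5] end [-0.283, -0.263, 0.059, 0.008, -0.002, -0.122]
[0.457, -0.006, 0.12, 1.5] end [-0.201, -0.196, 0.033, 0.0, 0.0, 0.0]
[0.457, -0.006, 0.025, 1.5] end [0.0, 0.0, 0.317, 0.0, 0.0, 0.0]
```

View pics/t8.png

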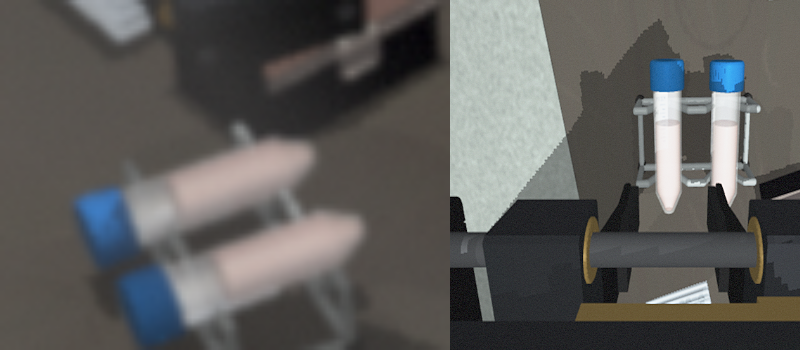

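```bash
cat > vial.py <<'E'
from loc import *
import json
def locate(c,img,g,z0=.002,dark=75,dbg=False):
    g=np.array(g,float); t=np.linspace(0,2*np.pi,24,endpoint=False)
    b,gr,r=[img[...,k].astype(int) for k in range(3)]
    m=((np.max(img,2)<dark)|((r-b>25)&(np.max(img,2)<150))).astype(np.uint8)
    for k in range(5):
        P=np.vstack([np.c_[g[0]+.012*np.cos(t),g[1]+.012*np.sin(t),np.full(24,z)] for z in(z0,z0+.054)])
        h=cv2.convexHull(proj(c,P).astype(np.float32)); M=cv2.moments(h); cen=np.array([M["m10"],M["m01"]])/M["m00"]
        w=np.zeros(m.shape,np.uint8); s=1.5 if k<3 else 1.25
        cv2.fillConvexPoly(w,((h[:,0]-cen)*s+cen).round().astype(np.int32),1)
        ys,xs=np.nonzero(w&m); 
        if len(xs)<5: return None
        d=np.array([xs.mean()+0,ys.mean()+0])-cen; g+=(px(c,cen+d,.03)-px(c,cen,.03))[:2]
    return g.round(4),len(xs),round(M["m00"])
if __name__=="__main__":
    i=cv2.imread("pics/top0.png");j=cv2.imread("pics/scene0.png");w=cv2.imread("pics/w1.png");cw=json.load(open("w1.json"))
    for d in(65,80,95):
      for n,g,z in(("va",(.456,-.007),.002),("vb",(.376,-.279),.002),("vc",(.59,-.297),.005)):
        print(d,n,"top",locate(T,i,g,z,d),"scene",locate(S,j,g,z,d),"w1",locate(cw,w,g,z,d) if n=="va" else "")
    print("caplum",i[269:273,314:317].max(2).ravel(),j[248:252,333:337].max(2).ravel())
E
python3 vial.py; python3 loc.py|grep -n . | sed -n 5,8p
```

```text
5:[0.5719 0.3827 0.3963 0.0267] res [ 0.4 -0.5  0.8  0.   0.2 -0.3 -0.  -0.1 -1.3 -0.3 -1.   0.1]
6:[ 0.5451 -0.3013  0.0504] res [-0.3  0.   0.2  0.2  0.2  0.2 -0.1 -0.4]
7:t1 [0.4265 0.266  0.017 ] [0.3152 0.2839 0.022 ] 0.11273020890604257 2.9821315333388108 [0.37219779 0.27473324] [0.37542609 0.27421404]
8:t2 [0.3624 0.1136 0.017 ] [0.4745 0.1313 0.022 ] 0.11348876596386091 0.15660187698201533 [0.41672696 0.12217794] [0.41424646 0.12178628]Traceback (most recent call last):
  File "vial.py", line 20, in <module>
    print(d,n,"top",locate(T,i,g,z,d),"scene",locate(S,j,g,z,d),"w1",locate(cw,w,g,z,d) if n=="va" else "")
                                                                     ~~~~~~^^^^^^^^^^^^
  File "vial.py", line 9, in locate
    h=cv2.convexHull(proj(c,P).astype(np.float32)); M=cv2.moments(h); cen=np.array([M["m10"],M["m01"]])/M["m00"]
                     ~~~~^^^^^
  File "h.py", line 9, in proj
    q=c@cal["K"].T; return q[:,:2]/q[:,2:]
        ^^^^^^^^^^
AttributeError: 'list' object has no attribute 'T'
```

```bash
sed -i 's/cal\["K"\]\.T/np.array(cal["K"]).T/' h.py; python3 vial.py
```

```text
65 va top None scene (array([ 0.4573, -0.0065]), 192, 244) w1 (array([ 0.4536, -0.0061]), 623, 1052)
65 vb top None scene (array([ 0.3748, -0.2803]), 155, 230) w1 
65 vc top None scene (array([ 0.6056, -0.3116]), 157, 186) w1 
80 va top (array([ 0.4456, -0.0077]), 13, 85) scene (array([ 0.4839, -0.0277]), 374, 236) w1 (array([ 0.4538, -0.007 ]), 865, 1055)
80 vb top (array([ 0.3677, -0.2731]), 17, 100) scene (array([ 0.4011, -0.3202]), 344, 221) w1 
80 vc top (array([ 0.5863, -0.2939]), 27, 112) scene (array([ 0.6252, -0.3313]), 280, 182) w1 
95 va top (array([ 0.4524, -0.0081]), 51, 86) scene (array([ 0.4806, -0.0236]), 400, 238) w1 (array([ 0.4541, -0.006 ]), 927, 1052)
95 vb top (array([ 0.3712, -0.2788]), 59, 101) scene (array([ 0.3976, -0.3151]), 362, 222) w1 
95 vc top (array([ 0.5909, -0.2985]), 67, 112) scene (array([ 0.6266, -0.3345]), 311, 182) w1 
caplum [91 92 89 96 88 93 94 90 91 91 91 87] [67 66 65 66 60 58 56 58 56 56 55 53 55 55 54 52]
```

```bash
python3 plan.py .50,.05,.14,1.9 .455,-.0065,.10,2.3 .455,-.0065,.025,2.3
```

```text
t 13.57 at [0.6117 0.1207 0.1485] yaw 1.404 w 0.0451 F [-0.5  0.2  0.1] grip 0.0 j7 -0.7
[0.5, 0.05, 0.14, 1.9] end [-0.294, -0.328, 0.026, 0.008, -0.001, -0.631]
[0.455, -0.0065, 0.1, 2.3] end [-0.13, -0.203, 0.133, 0.0, 0.0, -0.509]
[0.455, -0.0065, 0.025, 2.3] end [0.0, 0.0, 0.25, 0.0, 0.0, 0.0]
```

Request:
{"api": "drive_tool", "payload": {
  "increments": [
    [-0.059, -0.066, 0, 0, 0, -0.126],
    [-0.118, -0.131, 0.01, 0, 0, -0.252],
    [-0.176, -0.197, 0.015, 0, 0, -0.378],
    [-0.235, -0.262, 0.02, 0, 0, -0.504],
    [-0.294, -0.328, 0.026, 0, 0, -0.63]
  ],
  "claw": 0.35
}}

```text
time: 13.98
ee_pos: [0.4967, 0.0486, 0.1354]
eef_rot: [0.58, 0.815, -0.0, -0.0]
ft_force: [-0.0, -0.3, 1.7]
width: 0.0563
grip_force: 0.0
```

Request:
{"api": "drive_tool", "payload": {
  "increments": [
    [-0.03, -0.05, 0.03, 0, 0, -0.12],
    [-0.06, -0.1, 0.06, 0, 0, -0.24],
    [-0.09, -0.15, 0.09, 0, 0, -0.36],
    [-0.12, -0.19, 0.12, 0, 0, -0.46],
    [-0.13, -0.203, 0.133, 0, 0, -0.509]
  ]
}}

```text
time: 14.4
ee_pos: [0.4509, -0.0096, 0.0948]
eef_rot: [0.408, 0.913, -0.001, -0.001]
ft_force: [-0.0, 0.5, 0.3]
width: 0.0567
grip_force: 0.0
```

Request:
{"api": "drive_tool", "payload": {
  "increments": [
    [0, 0, 0, 0, 0, 0],
    [0, 0, 0, 0, 0, 0],
    [0, 0, 0, 0, 0, 0],
    [0, 0, 0, 0, 0, 0],
    [0, 0, 0, 0, 0, 0]
  ]
}}

```text
time: 14.82
ee_pos: [0.4535, -0.0067, 0.0965]
eef_rot: [0.409, 0.913, 0.0, 0.0]
ft_force: [-0.2, 0.2, 0.4]
width: 0.0564
grip_force: 0.0
```

```bash
python3 plan.py .455,-.0065,.025,2.3; python3 snap.py w9
python3 - <<'E'
from vial import *
w=cv2.imread("pics/w9.png");c=json.load(open("w9.json"))
print(c["position"],proj(c,np.array([[.455,-.0065,.002],[.455,-.0065,.056]])))
for d in(50,65,80): print(locate(c,w,(.455,-.0065),.002,d))
E
```

```text
t 14.82 at [ 0.4535 -0.0067  0.0965] yaw 2.299 w 0.0564 F [-0.2  0.2  0.4] grip 0.0 j7 0.47
[0.455, -0.0065, 0.025, 2.3] end [-0.003, 0.004, 0.238, 0.001, 0.0, -0.001]
[0.40198517133277695, 0.05098002480908069, 0.25872514703710586] [[318.53593396 246.1928414 ]
 [318.98454751 273.8778445 ]]
(array([ 0.4527, -0.0049]), 1397, 2123)
(array([ 0.4556, -0.0064]), 1998, 2141)
(array([ 0.4558, -0.0064]), 2066, 2142)
```

Request:
{"api": "drive_tool", "payload": {
  "increments": [
    [-0.003, 0.004, 0.04, 0, 0, 0],
    [-0.005, 0.004, 0.11, 0, 0, 0],
    [-0.006, 0.004, 0.18, 0, 0, 0],
    [-0.006, 0.004, 0.225, 0, 0, 0],
    [-0.006, 0.004, 0.238, 0, 0, 0]
  ]
}}

```text
time: 15.28
ee_pos: [0.454, -0.0075, 0.023]
eef_rot: [0.409, 0.913, -0.0, -0.001]
ft_force: [-0.1, 0.2, -0.2]
width: 0.0569
grip_force: 0.0
```

Request:
{"api": "drive_tool", "payload": {
  "increments": [
    [0, 0, 0, 0, 0, 0],
    [0, 0, 0, 0, 0, 0],
    [0, 0, 0, 0, 0, 0],
    [0, 0, 0, 0, 0, 0],
    [0, 0, 0, 0, 0, 0]
  ],
  "claw": 1,
  "force": 12
}}

```text
time: 15.7
ee_pos: [0.4557, -0.0081, 0.0255]
eef_rot: [0.409, 0.912, -0.0, 0.001]
ft_force: [-1.0, 0.3, -0.3]
width: 0.0309
grip_force: 0.0
```

Request:
{"api": "drive_tool", "payload": {
  "increments": [
    [0, 0, 0, 0, 0, 0],
    [0, 0, 0, 0, 0, 0],
    [0, 0, -0.05, 0, 0, 0],
    [0, 0, -0.15, 0, 0, 0],
    [0, 0, -0.3, 0, 0, 0]
  ]
}}

```text
time: 16.12
ee_pos: [0.4532, -0.0076, 0.1106]
eef_rot: [0.409, 0.913, -0.0, -0.003]
ft_force: [1.5, -1.1, -0.8]
width: 0.0236
grip_force: 12.0
```

```bash
python3 plan.py .43,-.2,.13,2.3 .547,-.299,.11,2.36 .547,-.299,.05,2.36 .547,-.299,.028,2.36
```

```text
t 16.12 at [ 0.4532 -0.0076  0.1106] yaw 2.299 w 0.0236 F [ 1.5 -1.1 -0.8] grip 12.0 j7 0.5
[0.43, -0.2, 0.13, 2.3] end [-0.427, -0.485, -0.066, -0.003, -0.006, -0.001]
[0.547, -0.299, 0.11, 2.36] end [-0.506, 0.071, 0.067, 0.0, 0.0, -0.076]
[0.547, -0.299, 0.05, 2.36] end [0.0, 0.0, 0.2, 0.0, 0.0, 0.0]
[0.547, -0.299, 0.028, 2.36] end [0.0, 0.0, 0.073, 0.0, 0.0, 0.0]
```

Request:
{"api": "drive_tool", "payload": {
  "increments": [
    [-0.04, -0.045, -0.01, 0, 0, 0],
    [-0.12, -0.135, -0.025, 0, 0, 0],
    [-0.21, -0.235, -0.04, 0, 0, 0],
    [-0.3, -0.335, -0.055, 0, 0, 0],
    [-0.38, -0.43, -0.06, 0, 0, 0]
  ]
}}

```text
time: 16.53
ee_pos: [0.4344, -0.1814, 0.1304]
eef_rot: [0.409, 0.912, -0.001, 0.001]
ft_force: [0.5, -0.3, 0.6]
width: 0.0238
grip_force: 12.0
```

Request:
{"api": "drive_tool", "payload": {
  "increments": [
    [-0.1, -0.04, 0.01, 0, 0, -0.015],
    [-0.22, -0.02, 0.02, 0, 0, -0.03],
    [-0.34, 0, 0.04, 0, 0, -0.045],
    [-0.44, 0.01, 0.055, 0, 0, -0.06],
    [-0.51, 0.018, 0.06, 0, 0, -0.076]
  ]
}}

```text
time: 16.95
ee_pos: [0.5415, -0.2916, 0.11]
eef_rot: [0.382, 0.924, 0.0, -0.001]
ft_force: [-0.6, 0.3, 0.9]
width: 0.0232
grip_force: 12.0
```

Request:
{"api": "drive_tool", "payload": {
  "increments": [
    [-0.03, 0, 0, 0, 0, 0],
    [-0.042, 0, 0, 0, 0, 0],
    [-0.042, 0, 0, 0, 0, 0],
    [-0.042, 0, 0, 0, 0, 0],
    [-0.042, 0, 0, 0, 0, 0]
  ]
}}

```text
time: 17.37
ee_pos: [0.549, -0.2976, 0.1121]
eef_rot: [0.381, 0.924, -0.0, 0.0]
ft_force: [0.1, 0.0, -0.8]
width: 0.0234
grip_force: 12.0
```

```bash
python3 plan.py .547,-.299,.05,2.36
python3 - <<'E'
from vial import *
i=camera("top");j=camera("scene");cv2.imwrite("pics/t10.png",i);cv2.imwrite("pics/s10.png",j)
for d in(95,110):
  for n,g,z in(("vb",(.374,-.279),.002),("vc",(.591,-.2985),.005)):
    print(d,n,locate(T,i,g,z,d))
g=camera("wrist");cv2.imwrite("pics/w10.png",g);c=get_calibration("wrist")
print(c["position"],proj(c,np.array([[.547,-.299,.022],[.502,-.301,.022],[.59,-.297,.059]])).round())
E
```

```text
t 17.37 at [ 0.549  -0.2976  0.1121] yaw 2.359 w 0.0234 F [ 0.1  0.  -0.8] grip 12.0 j7 0.91
[0.547, -0.299, 0.05, 2.36] end [0.001, -0.008, 0.207, -0.001, 0.001, -0.001]
95 vb (array([ 0.3717, -0.2806]), 87, 101)
95 vc (array([ 0.5916, -0.2978]), 185, 112)
110 vb (array([ 0.3719, -0.2803]), 112, 101)
110 vc (array([ 0.5909, -0.2994]), 195, 113)
[ 0.49426943 -0.24346394  0.27416188] [[314. 246.]
 [264. 202.]
 [365. 308.]]
```

```bash
cat > tray.py <<'E'
from vial import *
def tray(c,img,g0=(.547,-.299)):
    b=cv2.GaussianBlur(img.max(2),(3,3),0).astype(float); best=[]
    def mask(s,x,y,w):
        q=np.array([[a*.07+np.sign(a)*s,e*.025+np.sign(e)*s,0] for a,e in((1,1),(1,-1),(-1,-1),(-1,1))])
        P=R.from_euler("z",w).apply(q)+[x,y,.022]; m=np.zeros(b.shape,np.uint8); cv2.fillConvexPoly(m,(proj(c,P)*16).round().astype(np.int32),1,shift=4); return m>0
    for w in(.03,.05,.07):
      for dx in np.arange(-.01,.011,.001):
        for dy in np.arange(-.01,.011,.001):
          x,y=g0[0]+dx,g0[1]+dy; i=mask(0,x,y,w);o=mask(.006,x,y,w)&~i; ii=i&~mask(-.004,x,y,w)
          best.append((b[ii].mean()-b[o].mean(),x,y,w))
    best.sort(reverse=True); return np.array(best[:6]).mean(0).round(4)
E
python3 - <<'E'
from tray import *
print(tray(T,cv2.imread("pics/top0.png")),tray(S,cv2.imread("pics/scene0.png")))
print(tray(get_calibration("wrist"),cv2.imread("pics/w10.png")))
E
```

```text
[52.3789  0.5527 -0.3     0.0567] [39.8473  0.5495 -0.2972  0.05  ]
[ 6.80306e+01  5.45500e-01 -2.97200e-01  6.00000e-02]
```

Request:
{"api": "drive_tool", "payload": {
  "increments": [
    [0, -0.003, 0.03, 0, 0, 0],
    [0, -0.006, 0.09, 0, 0, 0],
    [0, -0.006, 0.16, 0, 0, 0],
    [0, -0.006, 0.21, 0, 0, 0],
    [0, -0.006, 0.23, 0, 0, 0]
  ]
}}

```text
time: 17.93
ee_pos: [0.5466, -0.2991, 0.0397]
eef_rot: [0.382, 0.924, 0.0, -0.002]
ft_force: [-0.1, -0.5, -0.4]
width: 0.0237
grip_force: 12.0
```

Request:
{"api": "drive_tool", "payload": {
  "increments": [
    [0, 0, 0.01, 0, 0, 0],
    [0, 0, 0.02, 0, 0, 0],
    [0, 0, 0.03, 0, 0, 0],
    [0, 0, 0.04, 0, 0, 0],
    [0, 0, 0.04, 0, 0, 0]
  ]
}}

```text
time: 18.35
ee_pos: [0.5482, -0.2997, 0.0305]
eef_rot: [0.382, 0.924, -0.0, 0.0]
ft_force: [-0.1, -0.1, -1.3]
width: 0.0235
grip_force: 12.0
```

```bash
python3 plan.py .547,-.298,.0285,2.36
```

```text
t 18.35 at [ 0.5482 -0.2997  0.0305] yaw 2.358 w 0.0235 F [-0.1 -0.1 -1.3] grip 12.0 j7 0.87
[0.547, -0.298, 0.0285, 2.36] end [0.007, 0.001, 0.007, -0.0, 0.0, -0.002]
```

Request:
{"api": "drive_tool", "payload": {
  "increments": [
    [0, 0, 0.003, 0, 0, 0],
    [0, 0, 0.005, 0, 0, 0],
    [0, 0, 0.006, 0, 0, 0],
    [0, 0, 0.006, 0, 0, 0],
    [0, 0, 0.006, 0, 0, 0]
  ]
}}

```text
time: 18.77
ee_pos: [0.5482, -0.2997, 0.0288]
eef_rot: [0.382, 0.924, -0.0, 0.0]
ft_force: [0.3, -0.3, -0.6]
width: 0.0237
grip_force: 12.0
```

Request:
{"api": "drive_tool", "payload": {
  "increments": [
    [0, 0, 0, 0, 0, 0],
    [0, 0, 0, 0, 0, 0],
    [0, 0, 0, 0, 0, 0],
    [0, 0, 0, 0, 0, 0],
    [0, 0, 0, 0, 0, 0]
  ],
  "claw": 0.57
}}

```text
time: 19.18
ee_pos: [0.5482, -0.2996, 0.0287]
eef_rot: [0.382, 0.924, -0.0, 0.0]
ft_force: [0.0, 0.7, -0.1]
width: 0.0367
grip_force: 0.0
```

Request:
{"api": "drive_tool", "payload": {
  "increments": [
    [0, 0, -0.02, 0, 0, 0],
    [0, 0, -0.07, 0, 0, 0],
    [0, 0, -0.15, 0, 0, 0],
    [0, 0, -0.25, 0, 0, 0],
    [0, 0, -0.35, 0, 0, 0]
  ]
}}

```text
time: 19.6
ee_pos: [0.5482, -0.2993, 0.1361]
eef_rot: [0.381, 0.924, 0.0, 0.0]
ft_force: [1.0, -0.7, -0.2]
width: 0.0374
grip_force: 0.0
```

```bash
python3 plan.py .375,-.278,.1,.97,3 .375,-.278,.025,.97;python3 - <<'E'
from vial import *
i=camera("top");w=camera("wrist");c=get_calibration("wrist")
for d in(95,110):
  for n,g in(("va",(.547,-.299)),("vc",(.591,-.2985))): print(d,n,locate(T,i,g,.005,d),locate(c,w,g,.005,65))
E
```

```text
t 19.6 at [ 0.5482 -0.2993  0.1361] yaw 2.359 w 0.0374 F [ 1.  -0.7 -0.2] grip 0.0 j7 0.93
[0.375, -0.278, 0.1, 0.97] end [0.153, -0.119, 0.04, 0.0, -0.0, 0.589]
[0.375, -0.278, 0.1, 0.97] end [0.084, -0.175, 0.04, 0.0, -0.0, 0.589]
[0.375, -0.278, 0.1, 0.97] end [-0.003, -0.194, 0.04, 0.0, -0.0, 0.589]
[0.375, -0.278, 0.025, 0.97] end [0.0, 0.0, 0.25, 0.0, 0.0, 0.0]
95 va (array([ 0.5508, -0.3072]), 112, 111) (array([ 0.5466, -0.2985]), 1294, 1468)
95 vc (array([ 0.6028, -0.3024]), 197, 113) (array([ 0.606 , -0.3022]), 2000, 1657)
110 va (array([ 0.5531, -0.3104]), 134, 112) (array([ 0.5466, -0.2985]), 1294, 1468)
110 vc (array([ 0.6018, -0.3045]), 202, 114) (array([ 0.606 , -0.3022]), 2000, 1657)
```

Request:
{"api": "drive_tool", "payload": {
  "increments": [
    [0.031, -0.024, 0.004, 0, 0, 0.118],
    [0.061, -0.048, 0.01, 0, 0, 0.236],
    [0.092, -0.071, 0.02, 0, 0, 0.353],
    [0.122, -0.095, 0.03, 0, 0, 0.471],
    [0.153, -0.119, 0.04, 0, 0, 0.589]
  ],
  "claw": 0.35
}}

```text
time: 20.12
ee_pos: [0.4901, -0.2924, 0.1224]
eef_rot: [0.585, 0.811, -0.0, 0.0]
ft_force: [0.4, -0.1, 0.0]
width: 0.0552
grip_force: 0.0
```

Request:
{"api": "drive_tool", "payload": {
  "increments": [
    [0.017, -0.035, 0.008, 0, 0, 0.118],
    [0.034, -0.07, 0.016, 0, 0, 0.236],
    [0.05, -0.105, 0.024, 0, 0, 0.353],
    [0.067, -0.14, 0.032, 0, 0, 0.471],
    [0.084, -0.175, 0.04, 0, 0, 0.589]
  ]
}}

```text
time: 20.53
ee_pos: [0.4324, -0.2852, 0.1104]
eef_rot: [0.755, 0.655, 0.0, 0.0]
ft_force: [0.9, 0.7, -0.6]
width: 0.0566
grip_force: 0.0
```

Request:
{"api": "drive_tool", "payload": {
  "increments": [
    [0, -0.04, 0.008, 0, 0, 0.118],
    [0, -0.08, 0.016, 0, 0, 0.236],
    [0, -0.12, 0.024, 0, 0, 0.353],
    [-0.002, -0.16, 0.032, 0, 0, 0.471],
    [-0.003, -0.194, 0.04, 0, 0, 0.589]
  ]
}}

```text
time: 20.95
ee_pos: [0.3744, -0.2782, 0.0983]
eef_rot: [0.886, 0.465, -0.0, 0.0]
ft_force: [-0.2, -0.1, -0.4]
width: 0.0568
grip_force: 0.0
```

Request:
{"api": "drive_tool", "payload": {
  "increments": [
    [0, 0, 0, 0, 0, 0],
    [0, 0, 0, 0, 0, 0],
    [0, 0, 0, 0, 0, 0],
    [0, 0, 0, 0, 0, 0],
    [0, 0, 0, 0, 0, 0]
  ]
}}

```text
time: 21.37
ee_pos: [0.3756, -0.2782, 0.0979]
eef_rot: [0.884, 0.467, 0.0, 0.0]
ft_force: [0.1, 0.5, -0.1]
width: 0.0561
grip_force: 0.0
```

```bash
python3 snap.py w11
python3 - <<'E'
from vial import *
w=cv2.imread("pics/w11.png");c=json.load(open("w11.json"))
for d in(65,80): print(locate(c,w,(.375,-.278),.002,d))
E
python3 plan.py .375,-.278,.025,.97
```

```text
(array([ 0.3713, -0.279 ]), 1680, 2129)
(array([ 0.3717, -0.2787]), 1762, 2126)
t 21.42 at [ 0.3755 -0.2782  0.0978] yaw 0.972 w 0.0566 F [-0.2 -0.1 -0.7] grip 0.0 j7 -0.15
[0.375, -0.278, 0.025, 0.97] end [-0.0, -0.002, 0.243, 0.0, -0.001, 0.003]
```

Request:
{"api": "drive_tool", "payload": {
  "increments": [
    [-0.007, -0.005, 0.04, 0, 0, 0],
    [-0.007, -0.005, 0.11, 0, 0, 0],
    [-0.007, -0.005, 0.18, 0, 0, 0],
    [-0.007, -0.005, 0.225, 0, 0, 0],
    [-0.007, -0.005, 0.24, 0, 0, 0]
  ]
}}

```text
time: 21.83
ee_pos: [0.3717, -0.2783, 0.0238]
eef_rot: [0.884, 0.467, -0.0, -0.002]
ft_force: [-0.0, 0.1, 0.5]
width: 0.0566
grip_force: 0.0
```

Request:
{"api": "drive_tool", "payload": {
  "increments": [
    [0, 0, 0, 0, 0, 0],
    [0, 0, 0, 0, 0, 0],
    [0, 0, 0, 0, 0, 0],
    [0, 0, 0, 0, 0, 0],
    [0, 0, 0, 0, 0, 0]
  ],
  "claw": 1
}}

```text
time: 22.25
ee_pos: [0.3729, -0.2796, 0.0265]
eef_rot: [0.885, 0.466, 0.0, 0.001]
ft_force: [-0.2, 0.3, 0.4]
width: 0.0308
grip_force: 0.0
```

Request:
{"api": "drive_tool", "payload": {
  "increments": [
    [0, 0, 0, 0, 0, 0],
    [0, 0, 0, 0, 0, 0],
    [0, 0, -0.05, 0, 0, 0],
    [0, 0, -0.15, 0, 0, 0],
    [0, 0, -0.29, 0, 0, 0]
  ]
}}

```text
time: 22.67
ee_pos: [0.3709, -0.2778, 0.1113]
eef_rot: [0.884, 0.467, -0.0, -0.003]
ft_force: [-0.2, -1.4, -0.3]
width: 0.0239
grip_force: 12.0
```

```bash
python3 plan.py .502,-.3005,.115,.05 .502,-.3005,.032,.05
```

```text
t 22.67 at [ 0.3709 -0.2778  0.1113] yaw 0.971 w 0.0239 F [-0.2 -1.4 -0.3] grip 12.0 j7 -0.13
[0.502, -0.3005, 0.115, 0.05] end [0.092, 0.202, -0.007, -0.003, 0.001, 0.586]
[0.502, -0.3005, 0.115, 0.05] end [0.172, 0.14, -0.007, -0.003, 0.001, 0.586]
[0.502, -0.3005, 0.032, 0.05] end [0.0, 0.0, 0.277, 0.0, 0.0, 0.0]
```

Request:
{"api": "drive_tool", "payload": {
  "increments": [
    [0.012, 0.027, -0.005, 0, 0, 0.09],
    [0.03, 0.066, -0.01, 0, 0, 0.205],
    [0.05, 0.11, -0.01, 0, 0, 0.33],
    [0.071, 0.156, -0.01, 0, 0, 0.458],
    [0.092, 0.202, -0.01, 0, 0, 0.586]
  ]
}}

```text
time: 23.08
ee_pos: [0.4386, -0.291, 0.1155]
eef_rot: [0.968, 0.25, -0.0, 0.0]
ft_force: [-0.7, -0.1, 0.7]
width: 0.024
grip_force: 12.0
```

Request:
{"api": "drive_tool", "payload": {
  "increments": [
    [0.037, 0.03, 0, 0, 0, 0.128],
    [0.074, 0.06, 0, 0, 0, 0.256],
    [0.112, 0.09, -0.003, 0, 0, 0.384],
    [0.148, 0.12, -0.005, 0, 0, 0.5],
    [0.172, 0.14, -0.007, 0, 0, 0.586]
  ]
}}

```text
time: 23.5
ee_pos: [0.5048, -0.3021, 0.1174]
eef_rot: [1.0, 0.023, 0.0, -0.0]
ft_force: [0.7, -0.7, -0.3]
width: 0.0236
grip_force: 12.0
```

Request:
{"api": "drive_tool", "payload": {
  "increments": [
    [0, 0, 0, 0, 0, 0],
    [0, 0, 0, 0, 0, 0],
    [0, 0, 0, 0, 0, 0],
    [0, 0, 0.02, 0, 0, 0],
    [0, 0, 0.04, 0, 0, 0]
  ]
}}

```text
time: 23.92
ee_pos: [0.5032, -0.3024, 0.1053]
eef_rot: [1.0, 0.025, 0.0, 0.0]
ft_force: [-0.4, 0.6, -0.7]
width: 0.0234
grip_force: 12.0
```

```bash
python3 snap.py w12
python3 - <<'E'
from tray import *
w=cv2.imread("pics/w12.png");c=json.load(open("w12.json"))
print(tray(c,w))
for g in((.547,-.2985),(.59,-.297)): print(locate(c,w,g,.005,65))
E
python3 plan.py .502,-.3005,.05,.05
```

```text
[ 9.71654e+01  5.47500e-01 -2.98000e-01  5.67000e-02]
(array([ 0.5513, -0.2984]), 427, 1712)
(array([ 0.5908, -0.2965]), 216, 1765)
t 23.97 at [ 0.5024 -0.3021  0.1037] yaw 0.05 w 0.0233 F [-0.5  0.3 -1.5] grip 12.0 j7 -1.23
[0.502, -0.3005, 0.05, 0.05] end [-0.001, -0.005, 0.179, -0.001, 0.002, 0.0]
```

Request:
{"api": "drive_tool", "payload": {
  "increments": [
    [0, -0.003, 0.03, 0, 0, 0],
    [0, -0.005, 0.09, 0, 0, 0],
    [0, -0.005, 0.16, 0, 0, 0],
    [0, -0.005, 0.2, 0, 0, 0],
    [0, -0.005, 0.21, 0, 0, 0]
  ]
}}

```text
time: 24.38
ee_pos: [0.5019, -0.2999, 0.0397]
eef_rot: [1.0, 0.025, -0.002, -0.001]
ft_force: [0.0, -0.3, 0.4]
width: 0.0236
grip_force: 12.0
```

Request:
{"api": "drive_tool", "payload": {
  "increments": [
    [0, 0, 0.01, 0, 0, 0],
    [0, 0, 0.02, 0, 0, 0],
    [0, 0, 0.024, 0, 0, 0],
    [0, 0, 0.024, 0, 0, 0],
    [0, 0, 0.024, 0, 0, 0]
  ]
}}

```text
time: 24.8
ee_pos: [0.5039, -0.3008, 0.0359]
eef_rot: [1.0, 0.025, 0.0, 0.0]
ft_force: [-0.3, 0.2, -1.0]
width: 0.0235
grip_force: 12.0
```

```bash
python3 plan.py .5025,-.3005,.029,.05
```

```text
t 24.8 at [ 0.5039 -0.3008  0.0359] yaw 0.05 w 0.0235 F [-0.3  0.2 -1. ] grip 12.0 j7 -1.27
[0.5025, -0.3005, 0.029, 0.05] end [-0.005, -0.001, 0.023, 0.001, -0.001, 0.0]
```

Request:
{"api": "drive_tool", "payload": {
  "increments": [
    [0, 0, 0.006, 0, 0, 0],
    [0, 0, 0.012, 0, 0, 0],
    [0, 0, 0.018, 0, 0, 0],
    [0, 0, 0.02, 0, 0, 0],
    [0, 0, 0.02, 0, 0, 0]
  ]
}}

```text
time: 25.22
ee_pos: [0.5036, -0.3006, 0.0293]
eef_rot: [1.0, 0.025, 0.0, 0.0]
ft_force: [0.5, 0.9, -0.2]
width: 0.0239
grip_force: 12.0
```

Request:
{"api": "drive_tool", "payload": {
  "increments": [
    [0, 0, 0, 0, 0, 0],
    [0, 0, 0, 0, 0, 0],
    [0, 0, 0, 0, 0, 0],
    [0, 0, 0, 0, 0, 0],
    [0, 0, 0, 0, 0, 0]
  ],
  "claw": 0.57
}}

```text
time: 25.63
ee_pos: [0.5035, -0.3006, 0.0293]
eef_rot: [1.0, 0.025, 0.0, 0.0]
ft_force: [0.4, 0.3, -0.5]
width: 0.0369
grip_force: 0.0
```

Request:
{"api": "drive_tool", "payload": {
  "increments": [
    [0, 0, -0.02, 0, 0, 0],
    [0, 0, -0.07, 0, 0, 0],
    [0, 0, -0.15, 0, 0, 0],
    [0, 0, -0.25, 0, 0, 0],
    [0, 0, -0.33, 0, 0, 0]
  ]
}}

```text
time: 26.05
ee_pos: [0.5038, -0.3005, 0.1306]
eef_rot: [1.0, 0.025, 0.0, 0.0]
ft_force: [0.1, 0.3, -0.3]
width: 0.0373
grip_force: 0.0
```

```bash
python3 snap.py w13
python3 - <<'E'
from tray import *
w=cv2.imread("pics/w13.png");c=json.load(open("w13.json"))
for g in((.5025,-.3005),(.547,-.2985),(.59,-.297)): print(locate(c,w,g,.005,65))
E
python3 plan.py .40,-.16,.12,.045
```

```text
(array([ 0.5038, -0.3005]), 1246, 1606)
(array([ 0.5511, -0.298 ]), 329, 1369)
(array([ 0.5911, -0.2961]), 184, 1395)
t 26.1 at [ 0.506  -0.3015  0.1354] yaw 0.05 w 0.0372 F [ 1.5 -1.7  3.3] grip 0.0 j7 -1.22
[0.4, -0.16, 0.12, 0.045] end [-0.33, -0.489, 0.047, 0.005, -0.008, 0.007]
```

```bash
cat > pen.py <<'E'
from vial import *
def pen(c,img,g=(.426,-.139),z=.009,w=.04,d=95,half=(.085,.02)):
    q=np.array([[a*half[0],e*half[1],0] for a,e in((1,1),(1,-1),(-1,-1),(-1,1))]); P=R.from_euler("z",w).apply(q)+[g[0],g[1],z]
    m=np.zeros(img.shape[:2],np.uint8); cv2.fillConvexPoly(m,proj(c,P).round().astype(np.int32),1)
    m&=(img.max(2)<d).astype(np.uint8); n,l,s,_=cv2.connectedComponentsWithStats(m); k=1+s[1:,4].argmax()
    ys,xs=np.nonzero(l==k); W=np.array([px(c,(x,y),z)[:2] for x,y in zip(xs,ys)]); mu=W.mean(0); v=np.linalg.svd(W-mu,full_matrices=False)[2][0]; v*=np.sign(v[np.abs(v).argmax()])
    t=(W-mu)@v; return (mu+v*(t.max()+t.min())/2).round(4),round(np.ptp(t),4),round(float(np.arctan2(v[1],v[0])),3),len(xs)
if __name__=="__main__":
    w=cv2.imread("pics/w1.png");cw=json.load(open("w1.json"))
    for d in(60,80,95,110): print(d,pen(T,cv2.imread("pics/top0.png"),d=d),pen(S,cv2.imread("pics/scene0.png"),d=d),pen(cw,w,d=d))
E
python3 pen.py
```

```text
Traceback (most recent call last):
  File "pen.py", line 10, in <module>
    for d in(60,80,95,110): print(d,pen(T,cv2.imread("pics/top0.png"),d=d),pen(S,cv2.imread("pics/scene0.png"),d=d),pen(cw,w,d=d))
                                    ~~~^^^^^^^^^^^^^^^^^^^^^^^^^^^^^^^^^^^
  File "pen.py", line 5, in pen
    m&=(img.max(2)<d).astype(np.uint8); n,l,s,_=cv2.connectedComponentsWithStats(m); k=1+s[1:,4].argmax()
                                                                                         ~~~~~~~~~~~~~~^^
ValueError: attempt to get argmax of an empty sequence
```

Run:
```python
from pen import *
w=cv2.imread("pics/w1.png");cw=json.load(open("w1.json"))
for d in(100,115,130): print(pen(T,cv2.imread("pics/top0.png"),d=d))
for d in(60,70): print(pen(S,cv2.imread("pics/scene0.png"),d=d),pen(cw,w,d=d))
```

```text
(array([ 0.4272, -0.14  ]), np.float64(0.1337), 0.017, 162)
(array([ 0.4342, -0.1383]), np.float64(0.1529), 0.046, 336)
(array([ 0.4343, -0.1389]), np.float64(0.153), 0.052, 377)
(array([ 0.4279, -0.135 ]), np.float64(0.1402), 0.016, 233) (array([ 0.4176, -0.1371]), np.float64(0.1553), 0.061, 2022)
(array([ 0.429 , -0.1349]), np.float64(0.1434), 0.016, 272) (array([ 0.4179, -0.1377]), np.float64(0.1558), 0.053, 2408)
```

```bash
python3 plan.py .4265,-.1375,.11,.025
```

```text
t 26.1 at [ 0.506  -0.3015  0.1354] yaw 0.05 w 0.0372 F [ 1.5 -1.7  3.3] grip 0.0 j7 -1.22
[0.4265, -0.1375, 0.11, 0.025] end [-0.238, -0.56, 0.081, 0.005, -0.008, 0.032]
```

Request:
{"api": "drive_tool", "payload": {
  "increments": [
    [-0.05, -0.11, 0.01, 0, 0, 0.006],
    [-0.1, -0.225, 0.02, 0, 0, 0.012],
    [-0.15, -0.34, 0.04, 0, 0, 0.02],
    [-0.2, -0.46, 0.06, 0, 0, 0.03],
    [-0.235, -0.555, 0.07, 0, 0, 0.032]
  ],
  "claw": 0.45
}}

```text
time: 26.52
ee_pos: [0.423, -0.1356, 0.1067]
eef_rot: [1.0, 0.013, -0.001, 0.0]
ft_force: [0.9, -0.3, -0.4]
width: 0.0472
grip_force: 0.0
```

Request:
{"api": "drive_tool", "payload": {
  "increments": [
    [0, 0, 0, 0, 0, 0],
    [0, 0, 0, 0, 0, 0],
    [0, 0, 0, 0, 0, 0],
    [0, 0, 0, 0, 0, 0],
    [0, 0, 0, 0, 0, 0]
  ]
}}

```text
time: 26.93
ee_pos: [0.4252, -0.1387, 0.1074]
eef_rot: [1.0, 0.012, 0.0, -0.0]
ft_force: [-0.0, 0.6, -0.1]
width: 0.0483
grip_force: 0.0
```

```bash
python3 snap.py w14
python3 - <<'E'
from pen import *
w=cv2.imread("pics/w14.png");c=json.load(open("w14.json"))
print(proj(c,np.array([[.4265+a,-.1375,.009] for a in(-.069,0,.069)])).round())
# front half only
for d in(50,60,70):print(pen(c,w,g=(.475,-.1365),d=d,half=(.04,.025)))
E
python3 plan.py .4265,-.1375,.0045,.025
```

```text
[[313. 329.]
 [315. 243.]
 [317. 143.]]
(array([ 0.4647, -0.1364]), np.float64(0.0604), 0.027, 824)
(array([ 0.4647, -0.1363]), np.float64(0.0604), 0.031, 1191)
(array([ 0.4647, -0.1366]), np.float64(0.0604), 0.021, 1474)
t 26.98 at [ 0.4251 -0.1385  0.1073] yaw 0.024 w 0.0474 F [-0.   0.7 -0.6] grip 0.0 j7 -1.39
[0.4265, -0.1375, 0.0045, 0.025] end [0.005, -0.003, 0.343, -0.001, -0.0, -0.002]
```

Request:
{"api": "drive_tool", "payload": {
  "increments": [
    [0.003, -0.003, 0.06, 0, 0, 0],
    [0.003, -0.003, 0.15, 0, 0, 0],
    [0.003, -0.003, 0.25, 0, 0, 0],
    [0.003, -0.003, 0.31, 0, 0, 0],
    [0.003, -0.003, 0.338, 0, 0, 0]
  ]
}}

```text
time: 27.4
ee_pos: [0.4243, -0.1367, 0.0034]
eef_rot: [1.0, 0.012, -0.002, -0.001]
ft_force: [-0.1, -0.4, -0.4]
width: 0.0477
grip_force: 0.0
```

Request:
{"api": "drive_tool", "payload": {
  "increments": [
    [0, 0, 0, 0, 0, 0],
    [0, 0, 0, 0, 0, 0],
    [0, 0, 0, 0, 0, 0],
    [0, 0, 0, 0, 0, 0],
    [0, 0, 0, 0, 0, 0]
  ],
  "claw": 1
}}

```text
time: 27.82
ee_pos: [0.4264, -0.1374, 0.0069]
eef_rot: [1.0, 0.012, 0.001, 0.001]
ft_force: [0.0, 0.3, 0.1]
width: 0.0224
grip_force: 0.0
```

Request:
{"api": "drive_tool", "payload": {
  "increments": [
    [0, 0, 0, 0, 0, 0],
    [0, 0, 0, 0, 0, 0],
    [0, 0, 0, 0, 0, 0],
    [0, 0, 0, 0, 0, 0],
    [0, 0, 0, 0, 0, 0]
  ]
}}

```text
time: 28.23
ee_pos: [0.426, -0.1372, 0.0064]
eef_rot: [1.0, 0.012, 0.0, 0.0]
ft_force: [-2.2, -0.8, 7.2]
width: 0.0129
grip_force: 12.0
```

Request:
{"api": "drive_tool", "payload": {
  "increments": [
    [0, 0, -0.03, 0, 0, 0],
    [0, 0, -0.1, 0, 0, 0],
    [0, 0, -0.2, 0, 0, 0],
    [0, 0, -0.32, 0, 0, 0],
    [0, 0, -0.42, 0, 0, 0]
  ]
}}

```text
time: 28.65
ee_pos: [0.4257, -0.1363, 0.1344]
eef_rot: [1.0, 0.013, 0.0, -0.0]
ft_force: [0.9, -0.6, 0.5]
width: 0.0129
grip_force: 12.0
```

```bash
python3 plan.py .44,.20,.16,1.2,3 .52,.30,.14,1.967,2
```

```text
t 28.65 at [ 0.4257 -0.1363  0.1344] yaw 0.026 w 0.0129 F [ 0.9 -0.6  0.5] grip 12.0 j7 -1.36
[0.44, 0.2, 0.16, 1.2] end [0.026, -0.373, -0.028, 0.0, -0.0, -0.498]
[0.44, 0.2, 0.16, 1.2] end [0.166, -0.335, -0.028, 0.0, -0.0, -0.498]
[0.44, 0.2, 0.16, 1.2] end [0.281, -0.247, -0.028, 0.0, -0.0, -0.498]
[0.52, 0.3, 0.14, 1.967] end [0.204, 0.064, 0.033, 0.0, 0.0, -0.488]
[0.52, 0.3, 0.14, 1.967] end [0.165, 0.135, 0.033, 0.0, 0.0, -0.488]
```

Request:
{"api": "drive_tool", "payload": {
  "increments": [
    [0.003, -0.06, -0.005, 0, 0, -0.08],
    [0.008, -0.135, -0.01, 0, 0, -0.18],
    [0.014, -0.215, -0.015, 0, 0, -0.29],
    [0.02, -0.295, -0.02, 0, 0, -0.395],
    [0.026, -0.373, -0.028, 0, 0, -0.498]
  ]
}}

```text
time: 29.07
ee_pos: [0.4304, -0.0236, 0.1408]
eef_rot: [0.978, 0.209, 0.0, 0.0]
ft_force: [-0.2, -0.2, -1.1]
width: 0.0131
grip_force: 12.0
```

Request:
{"api": "drive_tool", "payload": {
  "increments": [
    [0.033, -0.067, -0.005, 0, 0, -0.1],
    [0.066, -0.134, -0.01, 0, 0, -0.2],
    [0.1, -0.2, -0.016, 0, 0, -0.3],
    [0.133, -0.268, -0.022, 0, 0, -0.4],
    [0.166, -0.335, -0.028, 0, 0, -0.498]
  ]
}}

```text
time: 29.48
ee_pos: [0.4353, 0.0884, 0.1493]
eef_rot: [0.919, 0.395, 0.0, 0.0]
ft_force: [-0.3, 0.1, -1.0]
width: 0.0124
grip_force: 12.0
```

Request:
{"api": "drive_tool", "payload": {
  "increments": [
    [0.056, -0.05, -0.005, 0, 0, -0.1],
    [0.112, -0.1, -0.01, 0, 0, -0.2],
    [0.168, -0.15, -0.016, 0, 0, -0.3],
    [0.225, -0.198, -0.022, 0, 0, -0.4],
    [0.281, -0.247, -0.028, 0, 0, -0.498]
  ]
}}

```text
time: 29.9
ee_pos: [0.4402, 0.2003, 0.1577]
eef_rot: [0.825, 0.566, 0.0, 0.0]
ft_force: [0.1, -0.7, -0.3]
width: 0.0131
grip_force: 12.0
```

Request:
{"api": "drive_tool", "payload": {
  "increments": [
    [0.041, 0.013, 0.006, 0, 0, -0.1],
    [0.082, 0.026, 0.013, 0, 0, -0.195],
    [0.122, 0.038, 0.02, 0, 0, -0.293],
    [0.163, 0.051, 0.026, 0, 0, -0.39],
    [0.204, 0.064, 0.033, 0, 0, -0.488]
  ]
}}

```text
time: 30.32
ee_pos: [0.4807, 0.2497, 0.1475]
eef_rot: [0.702, 0.712, -0.0, 0.0]
ft_force: [0.5, 0.0, 0.5]
width: 0.0127
grip_force: 12.0
```

Request:
{"api": "drive_tool", "payload": {
  "increments": [
    [0.04, 0.033, 0.006, 0, 0, -0.12],
    [0.08, 0.065, 0.013, 0, 0, -0.24],
    [0.12, 0.098, 0.02, 0, 0, -0.35],
    [0.15, 0.123, 0.028, 0, 0, -0.44],
    [0.165, 0.135, 0.033, 0, 0, -0.488]
  ]
}}

```text
time: 30.73
ee_pos: [0.5208, 0.3002, 0.1373]
eef_rot: [0.553, 0.833, 0.0, -0.0]
ft_force: [-0.5, -0.2, -0.0]
width: 0.0128
grip_force: 12.0
```

Request:
{"api": "drive_tool", "payload": {
  "increments": [
    [0, 0, 0, 0, 0, 0],
    [0, 0, 0, 0, 0, 0],
    [0, 0, 0, 0, 0, 0],
    [0, 0, 0, 0, 0, 0],
    [0, 0, 0, 0, 0, 0]
  ]
}}

```text
time: 31.15
ee_pos: [0.5205, 0.2988, 0.1376]
eef_rot: [0.555, 0.832, -0.0, 0.0]
ft_force: [0.5, -0.1, 0.4]
width: 0.0127
grip_force: 12.0
```

```bash
python3 snap.py w15; python3 plan.py .571,.384,.12,1.967 .571,.384,.033,1.967
python3 - <<'E'
from loc import *
import json
w=cv2.imread("pics/w15.png").max(2);c=json.load(open("w15.json"))
# score base crossbars/rails: project wire rectangle (z~.004) and tooth tips; compare brightness on-wire vs beside
def seg(x,y,th,off):
    r=R.from_euler("z",th); out=[]
    t=np.linspace(-.025,.025,30)
    for s in(-1,1): out+= [[s*(.030+off),a,.004] for a in t]
    return proj(c,r.apply(np.array(out))+[x,y,0])
def val(uv):
    u=np.float32(uv[:,0]);v=np.float32(uv[:,1]); return cv2.remap(w,u[None],v[None],1)[0].astype(float)
print(seg(.571,.384,.397,0)[[0,29,30,59]].round())
# brightness map coarse dump around
P=proj(c,np.array([[.571,.384,.004]]))[0].round().astype(int);print(P)
x0=max(P[0]-160,0);y0=max(P[1]-130,0)
sub=w[y0:y0+260,x0:x0+320]; s=cv2.resize(sub,(64,40),interpolation=cv2.INTER_AREA)
print(x0,y0)
for r in s: print("".join(" .:-=+*#%@"[min(9,v//26)] for v in r))
E
```

```text
t 31.2 at [0.5205 0.2988 0.1376] yaw 1.964 w 0.0131 F [ 0.3 -0.6 -0.9] grip 12.0 j7 -0.57
[0.571, 0.384, 0.12, 1.967] end [0.198, 0.264, 0.058, 0.0, 0.001, -0.004]
[0.571, 0.384, 0.033, 1.967] end [0.0, 0.0, 0.29, 0.0, 0.0, 0.0]
[[380. 188.]
 [383. 121.]
 [458. 188.]
 [464. 120.]]
[421 155]
261 25
@*=-================================================+***********
#=-===================================================+*********
=-=======================================================+******
-===========================================================+***
==============================================================+*
================================================================
================================================================
================================================================
================================================================
================================================================
================================================================
================================================================
=====================
[... 1098 characters left out ...]
:::---::----------:-==============================
++------..:::.:::-------==-:----:-==============================
+=:-----..:::.:::--:::-===------:-==============================
+-::::::..:::.:::::::-----:::::::-==============================
=:::::::..::..:::::::::::::::::::-======-=======================
-:::::::..::..:::::::::::::::::::-=+============================
::::::::..:::.::::::--------:::::-==============================
::::::::..:::.------========---======--=========================
::::::::..:::.-======================-=========================*
:::::--=:..:..=====================-==========================*%
::::---=:.::..==--================-==========================*%@
```

Request:
{"api": "drive_tool", "payload": {
  "increments": [
    [0.03, 0.04, 0.005, 0, 0, 0],
    [0.08, 0.11, 0.02, 0, 0, 0],
    [0.135, 0.18, 0.04, 0, 0, 0],
    [0.18, 0.24, 0.05, 0, 0, 0],
    [0.198, 0.264, 0.058, 0, 0, -0.004]
  ]
}}

```text
time: 31.62
ee_pos: [0.5709, 0.3867, 0.1193]
eef_rot: [0.553, 0.833, 0.0, -0.0]
ft_force: [0.2, 0.5, -0.4]
width: 0.0132
grip_force: 12.0
```

Request:
{"api": "drive_tool", "payload": {
  "increments": [
    [0, 0, 0, 0, 0, 0],
    [0, 0, 0.04, 0, 0, 0],
    [0, 0, 0.1, 0, 0, 0],
    [0, 0, 0.16, 0, 0, 0],
    [0, 0, 0.18, 0, 0, 0]
  ]
}}

```text
time: 32.03
ee_pos: [0.5701, 0.3818, 0.0628]
eef_rot: [0.554, 0.832, -0.002, -0.0]
ft_force: [0.1, -0.4, -0.4]
width: 0.0129
grip_force: 12.0
```

Request:
{"api": "drive_tool", "payload": {
  "increments": [
    [0, 0, 0, 0, 0, 0],
    [0, 0, 0, 0, 0, 0],
    [0, 0, 0, 0, 0, 0],
    [0, 0, 0, 0, 0, 0],
    [0, 0, 0, 0, 0, 0]
  ]
}}

```text
time: 32.45
ee_pos: [0.5712, 0.3847, 0.0668]
eef_rot: [0.554, 0.833, 0.001, 0.0]
ft_force: [-0.2, -1.2, -1.3]
width: 0.013
grip_force: 12.0
```

```bash
python3 plan.py .571,.384,.033,1.967
```

```text
t 32.45 at [0.5712 0.3847 0.0668] yaw 1.968 w 0.013 F [-0.2 -1.2 -1.3] grip 12.0 j7 -0.65
[0.571, 0.384, 0.033, 1.967] end [-0.002, -0.002, 0.113, 0.002, -0.0, 0.001]
```

Request:
{"api": "drive_tool", "payload": {
  "increments": [
    [-0.002, 0, 0.02, 0, 0, 0],
    [-0.002, 0, 0.05, 0, 0, 0],
    [-0.002, 0, 0.08, 0, 0, 0],
    [-0.002, 0, 0.105, 0, 0, 0],
    [-0.002, 0, 0.112, 0, 0, 0]
  ]
}}

```text
time: 32.87
ee_pos: [0.5707, 0.3835, 0.0309]
eef_rot: [0.554, 0.833, -0.001, -0.0]
ft_force: [-2.8, -4.6, 13.2]
width: 0.013
grip_force: 12.0
```

Request:
{"api": "drive_tool", "payload": {
  "increments": [
    [0, 0, 0, 0, 0, 0],
    [0, 0, 0, 0, 0, 0],
    [0, 0, 0, 0, 0, 0],
    [0, 0, 0, 0, 0, 0],
    [0, 0, 0, 0, 0, 0]
  ]
}}

```text
time: 33.28
ee_pos: [0.571, 0.384, 0.0322]
eef_rot: [0.554, 0.833, -0.0, -0.0]
ft_force: [-0.1, 0.7, -0.1]
width: 0.013
grip_force: 12.0
```

```bash
python3 plan.py .571,.384,.033,1.967
```

```text
t 33.28 at [0.571  0.384  0.0322] yaw 1.968 w 0.013 F [-0.1  0.7 -0.1] grip 12.0 j7 -0.67
[0.571, 0.384, 0.033, 1.967] end [0.0, -0.0, -0.003, -0.0, 0.0, 0.001]
```

Contact with the notch floor was felt at about 0.031, so the height is right. Release and rise.

Request:
{"api": "drive_tool", "payload": {
  "increments": [
    [0, 0, 0, 0, 0, 0],
    [0, 0, 0, 0, 0, 0],
    [0, 0, 0, 0, 0, 0],
    [0, 0, 0, 0, 0, 0],
    [0, 0, 0, 0, 0, 0]
  ],
  "claw": 0.62
}}

```text
time: 33.7
ee_pos: [0.571, 0.384, 0.0323]
eef_rot: [0.554, 0.833, -0.0, 0.0]
ft_force: [-0.4, -0.7, -0.2]
width: 0.0316
grip_force: 0.0
```

Request:
{"api": "drive_tool", "payload": {
  "increments": [
    [0, 0, -0.02, 0, 0, 0],
    [0, 0, -0.07, 0, 0, 0],
    [0, 0, -0.15, 0, 0, 0],
    [0, 0, -0.25, 0, 0, 0],
    [0, 0, -0.35, 0, 0, 0]
  ]
}}

```text
time: 34.12
ee_pos: [0.5708, 0.384, 0.1397]
eef_rot: [0.554, 0.833, 0.0, -0.0]
ft_force: [0.1, 0.1, -0.1]
width: 0.0329
grip_force: 0.0
```

Request:
{"api": "drive_tool", "payload": {
  "increments": [
    [-0.05, 0, -0.02, 0, 0, 0],
    [-0.12, 0, -0.05, 0, 0, 0],
    [-0.2, 0, -0.08, 0, 0, 0],
    [-0.27, 0, -0.1, 0, 0, 0],
    [-0.3, 0, -0.1, 0, 0, 0]
  ]
}}

```text
time: 34.53
ee_pos: [0.6083, 0.2983, 0.1701]
eef_rot: [0.555, 0.832, 0.001, 0.001]
ft_force: [0.6, 0.2, 0.2]
width: 0.0331
grip_force: 0.0
```

Request:
{"api": "drive_tool", "payload": {
  "increments": [
    [0, 0, 0, 0, 0, 0],
    [0, 0, 0, 0, 0, 0],
    [0, 0, 0, 0, 0, 0],
    [0, 0, 0, 0, 0, 0],
    [0, 0, 0, 0, 0, 0]
  ]
}}

```text
time: 34.95
ee_pos: [0.6049, 0.3024, 0.1671]
eef_rot: [0.553, 0.833, -0.0, -0.0]
ft_force: [0.9, -0.6, 0.0]
width: 0.0329
grip_force: 0.0
```

```bash
python3 snap.py w16
python3 - <<'E'
from tray import *
from pen import pen
w=cv2.imread("pics/w16.png");c=json.load(open("w16.json"));i=camera("top");j=camera("scene");cv2.imwrite("pics/t16.png",i);cv2.imwrite("pics/s16.png",j)
for d in(50,60,70): print("pen",pen(c,w,g=(.571,.384),z=.034,w=1.967,d=d),pen(S,j,g=(.571,.384),z=.034,w=1.967,d=d,half=(.085,.015)))
for n,g in(("vb",(.5025,-.3005)),("va",(.547,-.298)),("vc",(.591,-.2965))): print(n,locate(T,i,g,.005,100),locate(S,j,g,.005,65))
print("bottle diff",np.abs(i[180:222,452:497].astype(int)-cv2.imread("pics/top0.png")[180:222,452:497]).mean())
d=cv2.absdiff(j,cv2.imread("pics/scene0.png"))[160:215,365:430].max(2)
s=j[165:215,370:430].max(2); s=cv2.resize(s,(90,38),interpolation=2)
for r in s: print("".join(" .:-=+*#%@"[min(9,v//26)] for v in r))
E
python3 plan.py
```

```text
pen (array([0.5711, 0.3836]), np.float64(0.1382), 1.972, 1423) (array([0.5705, 0.383 ]), np.float64(0.1416), 1.987, 431)
pen (array([0.5713, 0.3833]), np.float64(0.139), 1.975, 2370) (array([0.5729, 0.3768]), np.float64(0.1565), 1.978, 667)
pen (array([0.5715, 0.3837]), np.float64(0.1396), 1.975, 3241) (array([0.5728, 0.3772]), np.float64(0.1574), 1.975, 729)
vb (array([ 0.5045, -0.3024]), 69, 108) (array([ 0.51  , -0.3044]), 145, 201)
va (array([ 0.5462, -0.3008]), 74, 110) (array([ 0.5625, -0.3162]), 150, 191)
vc (array([ 0.5909, -0.2991]), 75, 112) (array([ 0.6035, -0.3087]), 141, 186)
bottle diff 4.771604938271605
::---::----------------------:::::--------------------------------------------------------
--:--------------------------:::::::------------------------------------:::---------------
------------------------------::::::::--------------------------------:::::--------:------
-------------------------------::::.:::::---------------------------::::::----------::-:::
---------:::-------------::::::::::::.:::::::-------------------:::::::::-------------:---
-------------------
[... 2371 characters left out ...]
-----------------===========++**##*++=-:..:-+*%%%%%%%%%%%%%%#*=---
--------------------------------------------============+**###*+===+#%%%%%%%%%%%%%#*+==---
----------------------------------------------============+++**########%%%%%%%##*++++++==-
-------------------------------------------------=============++****++++*###***+++++++++++
-----------------------------------------------------===================++++++++++++++++++
--------------------------------------------------------=============--==+++++++++++++++++
-----------------------------------------------------------==========----=++++++++++++++++
t 35.1 at [0.6055 0.3016 0.1671] yaw 1.969 w 0.033 F [ 0.2  0.2 -0.8] grip 0.0 j7 -0.48
```

```bash
python3 -c "
from bench import *
print(close_job())"
```

```text
the job is handed in; nothing more can be done
None
```

The job is handed in after about 35 s of robot time: both tubes lie in the cradle notches, both loose vials stand in the free tray cells beside vial_c, the marker is in the pen rest, and the bottle and green look-alikes were left alone. My last camera checks confirmed the tubes, vials and marker.

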